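# Close and clip the ground joint of a gas line

### The arm

A 6-joint arm with a two-finger parallel gripper is mounted at the origin on the work surface. World frame = base frame: x ahead of the robot, y to its left, z up, the work surface at z = 0. Lengths are in m, angles in degrees, forces in N, time in s.
With the tool pointing down it reaches from about 0.3 to 1 m from the base axis. Payload 5.1 kg.
Tool frame: the origin (TCP) lies between the finger pads; the fingertips stand 8 mm ahead of it and the grasp point (between the pads) lies 11 mm behind it (tip_reach is the distance from the TCP to the fingertips, in m); z points along the fingers, y is the direction in which the jaws open and shut (so a half turn about z gives the same grasp; the last joint's range is limited). The gripper opens to 95 mm and grips with 3 to 60 N. Pads are 20 mm wide; open, the fingers measure 119 mm over their backs; the gripper's body (75 mm by 180 mm) begins 59 mm behind the grasp point.
Start: joints at [-81.853, 7.093, 94.555, -0, 78.352, -4.733], TCP at [0.145, -0.634, 0.223] pointing down, gripper open.
Joint ranges: [-149.61, 149.61], [-58.7, 133.49], [1.44, 155.28], [-77.14, 257.14], [18.33, 153.61], [-166.67, 166.67]. Speed limits (degrees/s): [147.25, 147.25, 180, 180, 180, 180].

### API

Orientations are given as a 3x3 rotation matrix whose columns are the frame's x, y, z axes.
In Python, from bench import * gives the robot as it stands. The module is installed in compiled form; this text tells all that it offers.
- The arm moves only by the tool send_rows, never from a script. Its argument "moves" is a list of rows, each an object of numbers: "rx", "ry", "rz": the turn, a rotation vector about the tool's x, y, z in units of 180 degrees (1.0 is 180 degrees); "tx", "ty", "tz": the shift along the tool's x, y, z in units of 0.15 m (1.0 is 0.15 m); "fingers": the gripper command: -1 is fully open, 1 is shut, values between are in proportion. In form: [{"rx": .., "ry": .., "rz": .., "tx": .., "ty": .., "tz": .., "fingers": ..}, ...]. A call has 1 to 8 rows; each row is the pose to reach, as a shift and turn from the pose commanded when the call began, along the tool's axes at that moment, turning the shorter way round; what a row does not reach only later rows make up. A row lasts 1/12 s, in which the tool goes at most 41.7 mm and 7.16 degrees, less where a joint would pass 70% of its speed; a pose out of reach is approached as far as the arm can. A call with a number of a shift or a turn outside -1 to 1 is refused whole. A call with a gripper value outside its range is refused whole. The fingers move at their own pace and stop on an object; "squeeze" is the grip in N (left out, the last holds). Time passes only in rows, so rows that repeat a pose let the fingers close. It gives the time, the measured TCP pose, the force and the opening at its end, in the units of the state.
- sense(): the state, without advancing time (a new reading comes with each control period).
- get_image(name): name is "scene" or "top" or "wrist"; returns a dict with "frame" (420x560x3 uint8, red, green, blue), "fov_y" (degrees; the focal length in pixels is half the picture's height over the tangent of half this angle, whatever the lens; pixels are square), "cx", "cy" (the principal point, pixels), "T" (4x4, takes a point from camera to world coordinates). Camera axes: x right, y up, looking along -z (the intrinsics and any distortion apply to the point x, -y, -z); pixel columns grow to the right and rows downward; lengths in m; the calibration is good to about 2 mm. The wrist camera is an equidistant fisheye: a pixel r from the principal point sees the ray r / f radians off the axis. A picture is of the moment at which its call begins. There is no depth.
- finish_job(): hands the job in, once; it reports no verdict.
Trained networks look in the newest picture that a camera, given by its name, has taken for a name from the list of things; names that differ only in an ending like _2 or _b are one class to them, and where a whole thing is asked for, a point or a joint stands for the part that bears it (a point fixed in the world has none). Each returns a list of dicts, best first, with "score" (0 to 1); they miss things now and then, are a little off and sometimes report something else, mostly with a low value. They report only what shows in the picture. A call takes as long as a camera call.
- search_frame(thing, camera): "xy" ([column, row] in pixels, amid what is visible of it).
The state is a dict: "time": time; "joints": joint angles; "dq": joint speeds; "effort": joint torques, N m; "tcp_pos": TCP position; "tcp_rot": TCP orientation; "ft_force": force on the tool from outside, world axes, zero at the start; "moment": the same for the moment, N m; "width": finger opening in m.
Only numpy, scipy, OpenCV 4.12 (cv2) and the standard library are available. Lean on these libraries where they do the work, as an engineer would, in place of code of your own. Each camera call takes 0.05 s, during which the arm holds its last target.

### The job

The ground joint of the glass gas line stands open: push the elbow home until its flange seats against the rim of the line, then press the red joint clip down over the closed joint until it has clicked fully home, with its wide ring behind the line's rim, its narrow ring behind the elbow's flange and its tab upward. It is glass, so never push on it harder than about 20 N, and leave the other clips and everything else on the bench where they are.

Things in the scene. Friction and masses are not known exactly. Their poses are not given: they have to be found in the camera images.
- gas_line: Two retort stands that hold the glass gas line level: a tube 34 mm across with two blue-keyed taps (75 mm above the tube's axis, about 190 and 265 mm along +y from the joint). The stands' 12 mm rods stand 150 mm off the glass on its +x side, 460 mm high. Origin on the bench straight below mid, with the same axes.
- mid (a point): Point on the tube's axis, 170 mm above the bench, fixed to the stands. y runs along the glass into the line (elbow on the -y side), x is level, square to the glass, towards the stand rods, z up. The clamps grip the glass anywhere along y, so the seam of the closed joint (front face of the line's rim) lies 0 to 12 mm from here, either way: feel for it.
- elbow_clamp (a point): Middle of the clamp around the elbow's tube, fixed to the stands, on the tube's axis, 76 mm along -y from mid. The clamp is 16 mm wide along y; its jaws reach 21 mm above the axis and its screw, 33 mm to the +x side, 36 mm above it. The elbow itself also has a bulge, 38 mm across, 22 to 36 mm along -y from its flange face.
- elbow (a joint): How far the glass elbow stands out of the joint along -y, in m: 0 = fully home (hard stop), at most 0.018. It slides stiffly (about 3 N) and stays. Its bend is a ball 26 mm across on the tube's axis whose outermost point lies 145 mm along -y from the elbow's flange face: push there along +y. Below the bend the glass runs down 70 mm.
- red_clip: Red plastic joint clip standing open side down on the bench, tab up: two 5 mm C rings 15 mm apart, open downward, on a common back; 25 mm along y, 49 mm across x. Origin at the centre of its bore, 16.4 mm above the bench and above its lips. When on, its origin lies at the seam and its axes agree with mid, with 1.5 mm play each way along y. Its sprung jaws take about 5 N to go over the glass.
- clip_tab (a point): On the red clip's grip tab, 39 mm above the clip's origin: a block 10 mm thick in the clip's x, 20 mm long in its y, from 24 to 49 mm above the origin. Grip it with the fingertips clear of the back of the rings.
- clip_wide (a point): Centre of the red clip's wide ring, at +10 mm on the clip's y; it grips the 34 mm line behind its rim (a bead 40 mm across, 0 to 6 mm from the seam). The narrow ring, at -10 mm, grips the 26 mm elbow behind its flange (38 mm across, 6 mm thick). Well placed, the lips first touch with the clip's origin 22 mm above the axis; over 1.5 mm off along y it stops 3 to 4 mm higher.
- green_clip: Green joint clip, a smaller size (about 39 mm wide, 57 mm tall), standing on the bench. Origin at its bore's centre, 13 mm above the bench. Leave it.
- yellow_clip: Yellow joint clip, the smallest size (about 29 mm wide, 49 mm tall), standing on the bench. Origin at its bore's centre, 10 mm above the bench. Leave it.
- beaker: Glass beaker, 68 mm across, 70 mm tall, standing on the grey stand plate (12 mm thick) under the elbow's outlet; origin at the centre of its underside. Leave it.
- vial: Small glass vial with white cap, 26 mm across, 45 mm tall, origin under its centre. Leave it.
- spatula: Steel laboratory spatula lying on the bench, 180 mm long, 8 mm high, origin on the bench under its middle. Leave it.
- spare_clamp: Loose laboratory clamp lying on the bench, about 235 mm long, 40 mm high; origin on the bench under its hinge block. Leave it.
- dish: Glass dish, 100 mm across, 45 mm tall, on a low blue scalloped stand 22 mm high; origin at the centre of its underside. Leave it.
- amber_bottle: Amber bottle with blue cap, 80 mm across, 140 mm tall, origin under its centre. Leave it.

How it is judged (in metres and radians):
On the way, in this order (a step that is already met when the one before it is completed fails the run):
1. the elbow is pushed home (value of joint elbow below 0.0015 m), for 0.2 s.
2. the red clip is clicked home over the closed joint (value of joint elbow below 0.0015 m and x of red_clip in the frame of mid between -0.0025 and 0.0025 m and y of red_clip in the frame of mid between -0.0145 and 0.0145 m and z of red_clip in the frame of mid between -0.0035 and 0.003 m and y of clip_wide in the frame of mid above -0.0045 m and angle between the y axis of red_clip and the y axis of mid, either way round below 0.12 rad and angle between red_clip's own z axis and vertical below 0.35 rad), for 0.2 s.
At the end, for the whole second after the job is handed in: The elbow is within 1.5 mm of home. The red clip sits on the joint at rest: its origin within 2.5 mm of the tube's axis sideways and 3 mm in height, along it within 14.5 mm of mid, wide ring towards the line, square within 0.12 rad, tab up within 0.35 rad (all of step 2 and linear speed of red_clip below 0.01 m/s); the robot touches nothing.
It fails at once if the glass is loaded with more than 25 N in all (pushes and the clip's own squeeze of some 6 N together) (contact force between anything else and gas_line above 25 N).
It fails at once if a bystander is moved more than 25 mm (distance of any of green_clip, yellow_clip, beaker, vial, spatula, spare_clamp, dish, amber_bottle from where it was at the start of the episode above 0.025 m).
It also fails if it takes over 61 s, if anything falls off the work surface, if the arm or the gripper's body presses on something with over 40 N, if the wrist force passes 120 N, or if a joint passes its speed limit or range.

## Working session

There is one attempt and no reset: what is moved stays moved. The work goes in short steps, Python scripts to look and compute and a tool call to move; the robot and the scene stay as the last step left them, time stands still between calls to the robot, and variables do not carry over. Pictures are saved under pics/ and viewed, and the job is handed in when it is done.

Besides the shell and the picture viewer there is one more tool, called by a JSON object that holds its "method" and its "body", one argument or row to a line. send_rows: Moves the arm, as the interface text tells. Shifts and turns lie within -1 to 1; 1 stands for 0.15 m of shift or 180 degrees of turn. Its arguments: {"type":"object","properties":{"moves":{"type":"array","items":{"type":"object","properties":{"rx":{"type":"number","minimum":-1,"maximum":1},"ry":{"type":"number","minimum":-1,"maximum":1},"rz":{"type":"number","minimum":-1,"maximum":1},"tx":{"type":"number","minimum":-1,"maximum":1},"ty":{"type":"number","minimum":-1,"maximum":1},"tz":{"type":"number","minimum":-1,"maximum":1},"fingers":{"type":"number"}}}},"squeeze":{"type":"number"}},"required":["moves"]}

```bash
mkdir -p pics; python3 - <<'E'
from bench import *
import cv2,numpy as np
s=sense()
for k,v in s.items(): print(k,np.round(v,4).tolist())
for n in ["scene","top","wrist"]:
    im=get_image(n); cv2.imwrite(f"pics/{n}0.png",im["frame"][:,:,::-1])
    print(n,im["fov_y"],im["cx"],im["cy"],np.round(im["T"],4).tolist())
    for t in ["red_clip","clip_tab","gas_line","elbow","elbow_clamp","green_clip","yellow_clip","beaker","vial","spatula","spare_clamp","dish","amber_bottle"]:
        print(t,[(np.round(d["xy"]).tolist(),round(d["score"],2)) for d in search_frame(t,n)[:3]])
print(sense()["time"])
E
```

```text
time 0.0
joints [-81.8536, 7.1344, 94.6314, -0.0015, 78.3535, -4.7324]
dq [-0.0871, -0.0554, 0.0031, 0.0244, -0.005, -0.1727]
effort [-0.0009, -41.7601, -35.9935, 0.0774, 0.0493, -0.0002]
tcp_pos [0.1448, -0.633, 0.2214]
tcp_rot [[0.9748, 0.2229, -0.0003], [0.2229, -0.9748, 0.0021], [0.0001, -0.0021, -1.0]]
ft_force [-0.6171, -0.0773, 0.6563]
moment [-0.0137, -0.0508, 0.0141]
width 0.0955
scene 42.158843020617404 270.34844662983386 218.99613136457987 [[0.6558, -0.531, 0.5366, 1.2849], [0.7548, 0.4724, -0.4551, -0.6189], [-0.0118, 0.7035, 0.7106, 1.124], [0.0, 0.0, 0.0, 1.0]]
red_clip [([149.0, 301.0], 0.73), ([366.0, 174.0], 0.67)]
clip_tab [([327.0, 213.0], 0.75), ([152.0, 302.0], 0.74)]
gas_line [([329.0, 216.0], 0.68)]
elbow [([277.0, 196.0], 0.92)]
elbow_clamp [([325.0, 217.0], 0.91)]
green_clip [([204.0, 267.0], 0.56), ([326.0, 218.0], 0.39)]
yellow_clip [([173.0, 312.0], 0.63)]
beaker [([263.0, 232.0], 0.84)]
vial [([150.0, 299.0], 0.73)]
spatula [([293.0, 168.0], 0.44)]
spare_clamp [([148.0, 382.0], 0.66)]
dish [([242.0, 344.0], 0.77)]
amber_bottle [([348.0, 140.0], 0.68)]
top
[... 318 characters left out ...]
w_clamp [([218.0, 209.0], 0.9)]
green_clip [([285.0, 240.0], 0.54), ([408.0, 253.0], 0.22)]
yellow_clip [([218.0, 206.0], 0.33)]
beaker [([284.0, 241.0], 0.82)]
vial [([141.0, 236.0], 0.5)]
spatula [([178.0, 306.0], 0.72)]
spare_clamp [([448.0, 186.0], 0.6)]
dish [([378.0, 159.0], 0.67)]
amber_bottle [([123.0, 274.0], 0.84), ([258.0, 227.0], 0.16)]
wrist 65.70646984690485 278.0058119223351 205.37170976616662 [[0.2229, 0.9411, 0.2541, 0.2157], [-0.9748, 0.2152, 0.058, -0.6172], [-0.0001, -0.2606, 0.9654, 0.3849], [0.0, 0.0, 0.0, 1.0]]
red_clip []
clip_tab []
gas_line []
elbow []
elbow_clamp []
green_clip []
yellow_clip []
beaker []
vial []
spatula []
spare_clamp []
dish []
amber_bottle []
2.1
```

View pics/scene0.png

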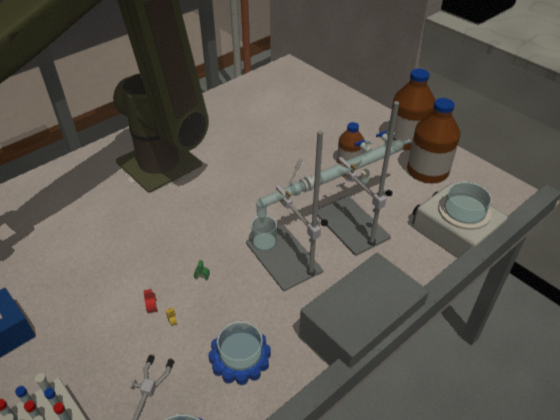

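View pics/top0.png

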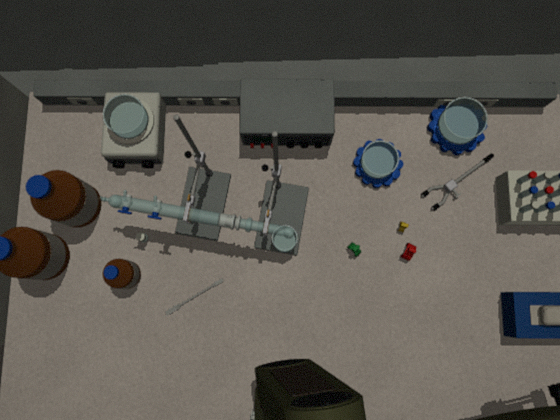

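View pics/wrist0.png

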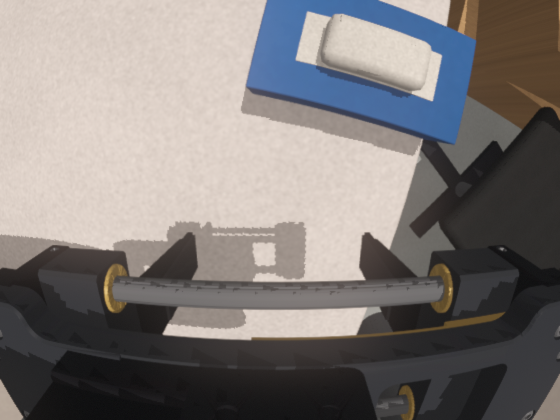

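```bash
python3 - <<'E'
import cv2
t=cv2.imread("pics/top0.png");s=cv2.imread("pics/scene0.png")
cv2.imwrite("pics/t_line.png",cv2.resize(t[180:270,90:310],None,fx=3.6,fy=3.6,interpolation=cv2.INTER_CUBIC))
cv2.imwrite("pics/t_clip.png",cv2.resize(t[200:280,330:430],None,fx=7,fy=7,interpolation=cv2.INTER_CUBIC))
cv2.imwrite("pics/s_line.png",cv2.resize(s[100:290,235:425],None,fx=3.1,fy=3.1,interpolation=cv2.INTER_CUBIC))
cv2.imwrite("pics/s_clip.png",cv2.resize(s[250:340,130:230],None,fx=6,fy=6,interpolation=cv2.INTER_CUBIC))
E
```

```text
(no output)
```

View pics/t_line.png

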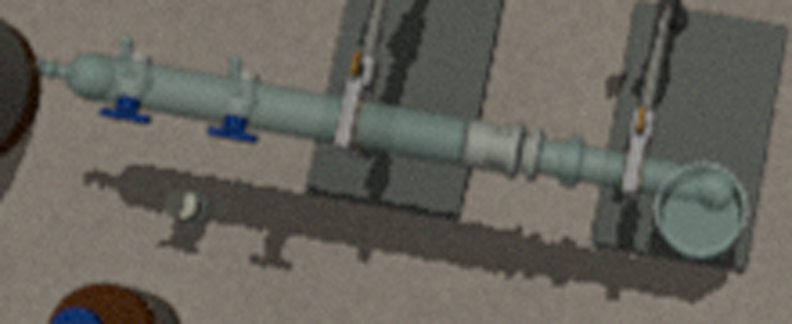

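View pics/t_clip.png

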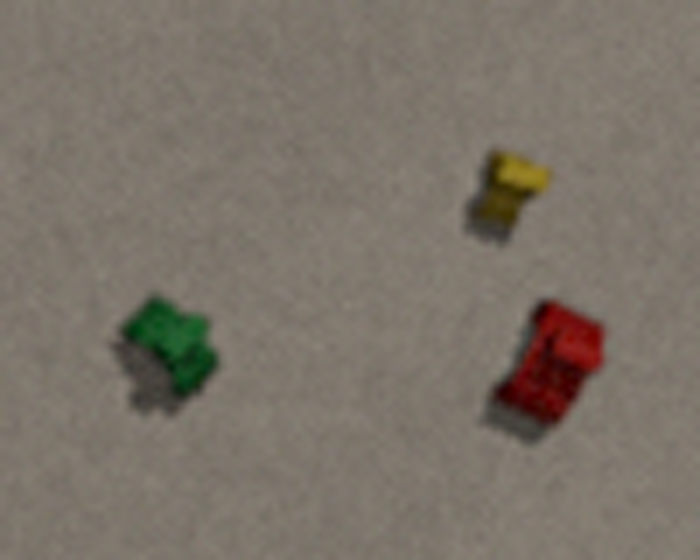

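View pics/s_line.png

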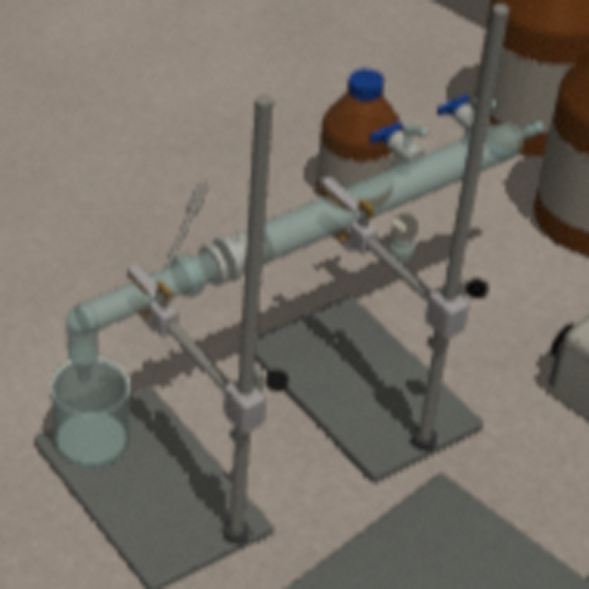

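View pics/s_clip.png

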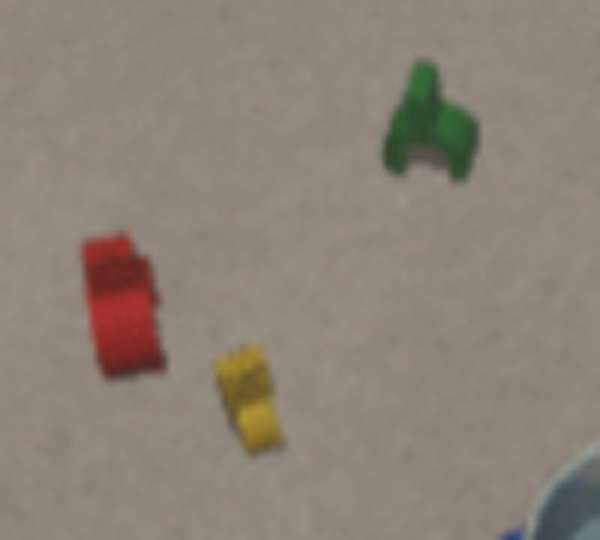

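```bash
cat > h.py <<'E'
import numpy as np, cv2, json
C={}
def cam(im): return dict(f=210/np.tan(np.radians(im["fov_y"]/2)),cx=im["cx"],cy=im["cy"],T=np.array(im["T"]))
C["scene"]=dict(f=210/np.tan(np.radians(42.158843020617404/2)),cx=270.348,cy=218.996,T=np.array([[0.6558,-0.531,0.5366,1.2849],[0.7548,0.4724,-0.4551,-0.6189],[-0.0118,0.7035,0.7106,1.124],[0,0,0,1]]))
C["top"]=dict(f=210/np.tan(np.radians(46.24735832466652/2)),cx=279.839,cy=213.098,T=np.array([[0.007,0.9855,-0.1694,0.3398],[-1.0,0.006,-0.0067,0.0271],[-0.0056,0.1694,0.9855,1.3989],[0,0,0,1]]))
def ray(c,uv):
    x=(uv[0]-c["cx"])/c["f"]; y=(uv[1]-c["cy"])/c["f"]
    if c.get("fish"):
        r=np.hypot(x,y); k=np.sin(r)/max(r,1e-9); d=np.array([x*k,-y*k,-np.cos(r)])
    else: d=np.array([x,-y,-1.])
    return c["T"][:3,3],c["T"][:3,:3]@(d/np.linalg.norm(d))
def onz(c,uv,z):
    o,d=ray(c,uv); return o+d*(z-o[2])/d[2]
def proj(c,p):
    T=c["T"]; q=T[:3,:3].T@(np.array(p)-T[:3,3])
    if c.get("fish"):
        a=np.arctan2(np.hypot(q[0],q[1]),-q[2]); h=np.hypot(q[0],q[1])+1e-12
        return np.array([c["cx"]+c["f"]*a*q[0]/h,c["cy"]-c["f"]*a*q[1]/h])
    return np.array([c["cx"]+c["f"]*q[0]/-q[2],c["cy"]-c["f"]*q[1]/-q[2]])
E
python3 - <<'E'
from h import *
t=lambda u,v:(90+u/3.6,180+v/3.6)
s=lambda u,v:(235+u/3.1,100+v/3.1)
for n,p in [("left",(90,76)),("mid line",(400,128)),("rimfront",(522,150)),("flange",(533,155)),("bulge",(570,160)),("clamp",(633,172)),("bend",(712,188))]:
    print("top",n,np.round(onz(C["top"],t(*p),.17),4))
for n,p in [("bend",(83,318)),("clamp",(160,290)),("flange",(228,258)),("line",(300,230)),("end",(505,145))]:
    print("scene",n,np.round(onz(C["scene"],s(*p),.17),4))
c=lambda u,v:(330+u/7,200+v/7)
d=lambda u,v:(130+u/6,250+v/6)
for n,p,z in [("red tab top",(577,338),.065),("green tab",(165,340),.05),("yel",(517,172),.045)]: print("top",n,np.round(onz(C["top"],c(*p),z),4))
for n,p,z in [("red tab top",(107,243),.065),("yel",(240,358),.045),("green",(424,68),.055)]: print("scene",n,np.round(onz(C["scene"],d(*p),z),4))
E
```

```text
top left [0.5795 0.4562 0.17  ]
top mid line [0.5435 0.2351 0.17  ]
top rimfront [0.5284 0.1487 0.17  ]
top flange [0.5249 0.1409 0.17  ]
top bulge [0.5215 0.1149 0.17  ]
top clamp [0.5132 0.0705 0.17  ]
top bend [0.5023 0.0151 0.17  ]
scene bend [0.5057 0.0143 0.17  ]
scene clamp [0.5226 0.0841 0.17  ]
scene flange [0.5313 0.1541 0.17  ]
scene line [0.5464 0.2257 0.17  ]
scene end [0.5873 0.4495 0.17  ]
top red tab top [ 0.4743 -0.3245  0.065 ]
top green tab [ 0.474 -0.167  0.05 ]
top yel [ 0.5423 -0.3085  0.045 ]
scene red tab top [ 0.4719 -0.3233  0.065 ]
scene yel [ 0.5411 -0.3085  0.045 ]
scene green [ 0.4742 -0.1684  0.055 ]
```

```bash
cat > k.py <<'E'
# bookkeeping: cmd pose in cmd.json
import json,sys,numpy as np
from scipy.spatial.transform import Rotation as R
def load():
    d=json.load(open("cmd.json")); return np.array(d["p"]),np.array(d["R"])
def save(p,Rm): json.dump(dict(p=list(map(float,p)),R=np.array(Rm).tolist()),open("cmd.json","w"))
def down(psi,tilt=0,roll=0):
    # tool x heading psi deg; tool z down; then extra tilt about tool y, roll about tool x
    c,s=np.cos(np.radians(psi)),np.sin(np.radians(psi))
    B=np.array([[c,s,0],[s,-c,0],[0,0,-1.]])
    return B@R.from_euler("yx",[tilt,roll],degrees=True).as_matrix()
def applied(tx=0,ty=0,tz=0,rx=0,ry=0,rz=0):
    p,Q=load(); p2=p+Q@(np.array([tx,ty,tz])*.15); Q2=Q@R.from_rotvec(np.array([rx,ry,rz])*np.pi).as_matrix()
    save(p2,Q2); print("cmd now",np.round(p2,4))
def plan(pt,Rt):
    p,Q=load(); sh=Q.T@(np.array(pt)-p)/.15; rv=R.from_matrix(Q.T@Rt).as_rotvec()/np.pi
    print("t",np.round(sh,3),"r",np.round(rv,4),"rows t",np.round(np.linalg.norm(sh)*.15/.0417,1),"rows r",np.round(np.linalg.norm(rv)*180/7.16,1))
E
python3 - <<'E'
from k import *
save([.145,-.634,.223],down(13.0))  # nominal psi from sense
p,Q=load()
applied(tx=1,ty=-.75,rz=-.294)
plan([0.473,-0.324,0.2],down(66))
E
```

```text
cmd now [ 0.2658 -0.4906  0.223 ]
t [1.578 0.808 0.153] r [ 0.      0.     -0.0004] rows t 6.4 rows r 0.0
```

{"method": "send_rows", "body": {
  "moves": [
    {"tx": 1,"ty": -0.75,"rz": -0.294,"fingers": -1},
    {"tx": 1,"ty": -0.75,"rz": -0.294,"fingers": -1},
    {"tx": 1,"ty": -0.75,"rz": -0.294,"fingers": -1},
    {"tx": 1,"ty": -0.75,"rz": -0.294,"fingers": -1},
    {"tx": 1,"ty": -0.75,"rz": -0.294,"fingers": -1},
    {"tx": 1,"ty": -0.75,"rz": -0.294,"fingers": -1},
    {"tx": 1,"ty": -0.75,"rz": -0.294,"fingers": -1},
    {"tx": 1,"ty": -0.75,"rz": -0.294,"fingers": -1}
  ]
}}

```text
$.moves[0]: bad value
```

{"method": "send_rows", "body": {
  "moves": [
    {"rx": 0.0,"ry": 0.0,"rz": -0.294,"tx": 0.99,"ty": -0.75,"tz": 0.0,"fingers": -1.0},
    {"rx": 0.0,"ry": 0.0,"rz": -0.294,"tx": 0.99,"ty": -0.75,"tz": 0.0,"fingers": -1.0},
    {"rx": 0.0,"ry": 0.0,"rz": -0.294,"tx": 0.99,"ty": -0.75,"tz": 0.0,"fingers": -1.0},
    {"rx": 0.0,"ry": 0.0,"rz": -0.294,"tx": 0.99,"ty": -0.75,"tz": 0.0,"fingers": -1.0},
    {"rx": 0.0,"ry": 0.0,"rz": -0.294,"tx": 0.99,"ty": -0.75,"tz": 0.0,"fingers": -1.0},
    {"rx": 0.0,"ry": 0.0,"rz": -0.294,"tx": 0.99,"ty": -0.75,"tz": 0.0,"fingers": -1.0},
    {"rx": 0.0,"ry": 0.0,"rz": -0.294,"tx": 0.99,"ty": -0.75,"tz": 0.0,"fingers": -1.0},
    {"rx": 0.0,"ry": 0.0,"rz": -0.294,"tx": 0.99,"ty": -0.75,"tz": 0.0,"fingers": -1.0}
  ]
}}

```text
time: 2.77
tcp_pos: [0.2651, -0.4903, 0.2229]
tcp_rot: [[0.404, 0.915, 0.0], [0.915, -0.404, -0.001], [-0.0, 0.0, -1.0]]
ft_force: [-0.0, 0.4, 0.5]
width: 0.0952
```

{"method": "send_rows", "body": {
  "moves": [
    {"rx": 0.0,"ry": 0.0,"rz": 0.0,"tx": 0.8,"ty": 0.4,"tz": 0.1,"fingers": -1.0},
    {"rx": 0.0,"ry": 0.0,"rz": 0.0,"tx": 0.8,"ty": 0.4,"tz": 0.1,"fingers": -1.0},
    {"rx": 0.0,"ry": 0.0,"rz": 0.0,"tx": 0.8,"ty": 0.4,"tz": 0.1,"fingers": -1.0},
    {"rx": 0.0,"ry": 0.0,"rz": 0.0,"tx": 0.8,"ty": 0.4,"tz": 0.1,"fingers": -1.0}
  ]
}}

```text
time: 3.1
tcp_pos: [0.3713, -0.4026, 0.2069]
tcp_rot: [[0.407, 0.914, 0.001], [0.914, -0.407, 0.002], [0.002, -0.0, -1.0]]
ft_force: [-0.8, 0.6, 0.0]
width: 0.0953
```

{"method": "send_rows", "body": {
  "moves": [
    {"rx": 0.0,"ry": 0.0,"rz": 0.0,"tx": 0.78,"ty": 0.4,"tz": 0.1,"fingers": -1.0},
    {"rx": 0.0,"ry": 0.0,"rz": 0.0,"tx": 0.78,"ty": 0.4,"tz": 0.1,"fingers": -1.0},
    {"rx": 0.0,"ry": 0.0,"rz": 0.0,"tx": 0.78,"ty": 0.4,"tz": 0.1,"fingers": -1.0},
    {"rx": 0.0,"ry": 0.0,"rz": 0.0,"tx": 0.78,"ty": 0.4,"tz": 0.1,"fingers": -1.0},
    {"rx": 0.0,"ry": 0.0,"rz": 0.0,"tx": 0.78,"ty": 0.4,"tz": 0.1,"fingers": -1.0}
  ]
}}

```text
time: 3.52
tcp_pos: [0.4724, -0.3223, 0.1922]
tcp_rot: [[0.406, 0.914, -0.001], [0.914, -0.406, 0.0], [0.0, -0.001, -1.0]]
ft_force: [0.2, 0.0, 0.3]
width: 0.0951
```

```bash
cat > snap.py <<'E'
import sys,cv2,json,numpy as np
from bench import *
im=get_image("wrist" if len(sys.argv)<3 else sys.argv[2]); n=sys.argv[1]
cv2.imwrite(f"pics/{n}.png",im["frame"][:,:,::-1])
s=sense()
json.dump(dict(fov=im["fov_y"],cx=im["cx"],cy=im["cy"],T=np.array(im["T"]).tolist(),p=list(map(float,s["tcp_pos"])),R=np.array(s["tcp_rot"]).tolist()),open(f"pics/{n}.json","w"))
print(s["time"],np.round(s["tcp_pos"],4),np.round(s["joints"],1),np.round(s["ft_force"],2))
E
python3 snap.py w1
```

```text
3.5667 [ 0.4714 -0.3235  0.1925] [-39.8  -1.5 106.5  -0.   75.1 -15.7] [-0.89  0.03 -0.33]
```

View pics/w1.png

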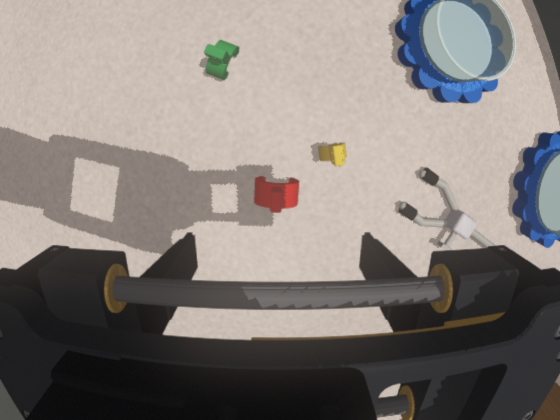

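```bash
python3 - <<'E'
import cv2
t=cv2.imread("pics/w1.png")
cv2.imwrite("pics/w1z.png",cv2.resize(t[160:230,236:316],None,fx=9,fy=9,interpolation=cv2.INTER_CUBIC))
E
```

```text
(no output)
```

View pics/w1z.png

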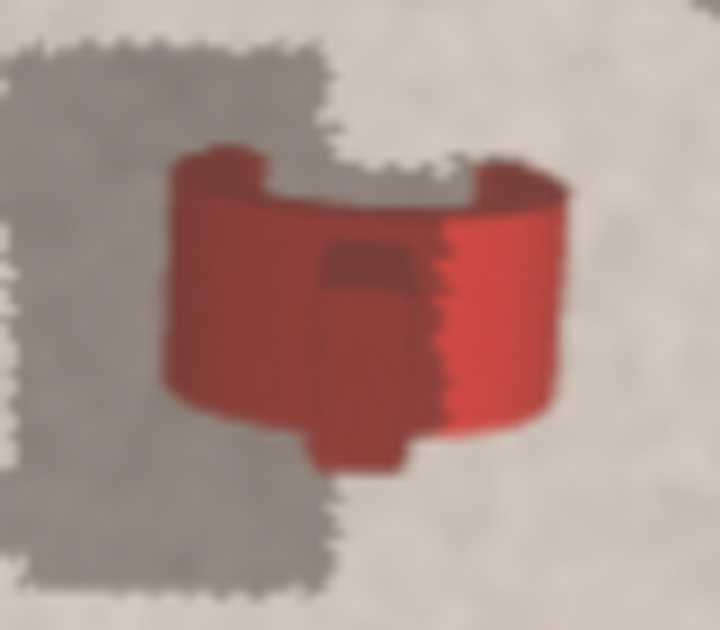

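{"method": "send_rows", "body": {
  "moves": [
    {"rx": 0.0,"ry": -0.2,"rz": 0.0,"tx": 0.0,"ty": 0.0,"tz": 0.45,"fingers": -1.0},
    {"rx": 0.0,"ry": -0.2,"rz": 0.0,"tx": 0.0,"ty": 0.0,"tz": 0.45,"fingers": -1.0},
    {"rx": 0.0,"ry": -0.2,"rz": 0.0,"tx": 0.0,"ty": 0.0,"tz": 0.45,"fingers": -1.0},
    {"rx": 0.0,"ry": -0.2,"rz": 0.0,"tx": 0.0,"ty": 0.0,"tz": 0.45,"fingers": -1.0},
    {"rx": 0.0,"ry": -0.2,"rz": 0.0,"tx": 0.0,"ty": 0.0,"tz": 0.45,"fingers": -1.0},
    {"rx": 0.0,"ry": -0.2,"rz": 0.0,"tx": 0.0,"ty": 0.0,"tz": 0.45,"fingers": -1.0},
    {"rx": 0.0,"ry": -0.2,"rz": 0.0,"tx": 0.0,"ty": 0.0,"tz": 0.45,"fingers": -1.0}
  ]
}}

```text
time: 4.15
tcp_pos: [0.4703, -0.3239, 0.1242]
tcp_rot: [[0.33, 0.912, -0.242], [0.74, -0.41, -0.534], [-0.586, -0.003, -0.81]]
ft_force: [0.9, -0.1, -0.5]
width: 0.0945
```

```bash
python3 snap.py w2; python3 - <<'E'
import cv2
t=cv2.imread("pics/w2.png")
cv2.imwrite("pics/w2z.png",cv2.resize(t[80:230,190:370],None,fx=4,fy=4,interpolation=cv2.INTER_CUBIC))
E
```

```text
4.2 [ 0.4706 -0.3247  0.1253] [-23.2   4.8 112.4 -38.9  68.8  17.6] [0.82 0.46 0.29]
```

View pics/w2z.png

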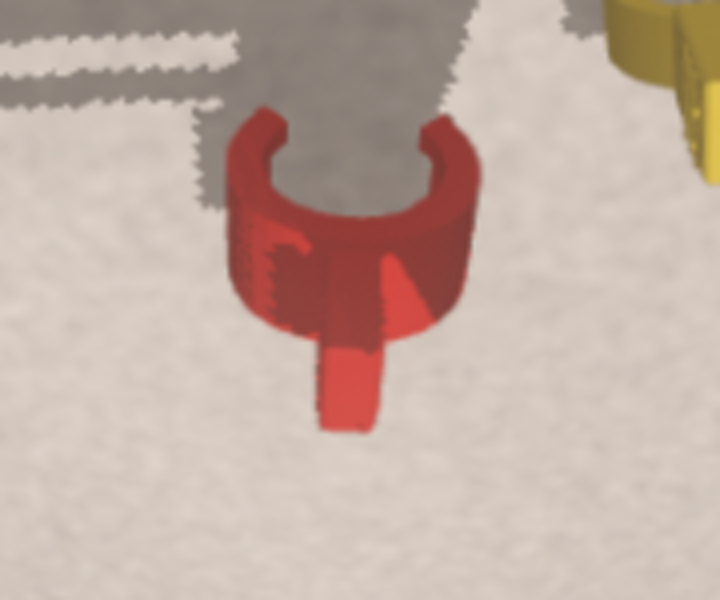

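```bash
cat >> h.py <<'E'
def wcam(n):
    d=json.load(open(f"pics/{n}.json")); return dict(f=210/np.tan(np.radians(d["fov"]/2)),cx=d["cx"],cy=d["cy"],T=np.array(d["T"]),fish=True)
E
python3 - <<'E'
from h import *
c=wcam("w2"); z=lambda u,v:(190+u/4,80+v/4)
for p in [(318,347),(384,348),(320,430),(373,431)]: print(np.round(onz(c,z(*p),.0654),4))
for p in [(265,107),(445,115)]: print("lip",np.round(onz(c,z(*p),.0),4))
c=wcam("w1"); z=lambda u,v:(236+u/9,160+v/9)
for p in [(325,288),(415,288),(317,470),(403,470)]: print("w1",np.round(onz(c,z(*p),.0654),4))
for p in [(170,175),(570,190),(165,385),(552,405)]: print("w1 ext",np.round(onz(c,z(*p),.0164),4))
E
```

```text
[ 0.4693 -0.3113  0.0654]
[ 0.4787 -0.3157  0.0654]
[ 0.4612 -0.3291  0.0654]
[ 0.4693 -0.333   0.0654]
lip [ 0.4594 -0.3048  0.    ]
lip [ 0.4905 -0.3208  0.    ]
w1 [ 0.47   -0.3128  0.0654]
w1 [ 0.4783 -0.3165  0.0654]
w1 [ 0.4614 -0.33    0.0654]
w1 [ 0.4695 -0.3335  0.0654]
w1 ext [ 0.4536 -0.3027  0.0164]
w1 ext [ 0.4958 -0.3234  0.0164]
w1 ext [ 0.4423 -0.3256  0.0164]
w1 ext [ 0.4836 -0.3467  0.0164]
```

```bash
python3 - <<'E'
from k import *
save([.145,-.634,.223],down(12.88))
applied(tx=.99,ty=-.75,rz=-.294)
applied(tx=.8,ty=.4,tz=.1)
applied(tx=.78,ty=.4,tz=.1)
applied(tz=.45,ry=-.2)
p,Q=load()
yh=np.array([np.sin(np.radians(10)),np.cos(np.radians(10)),0])
tgt=np.array([.501,.002,.27])-.055*yh
print(tgt)
plan([p[0],p[1],.27],down(80))
mid=.5*(p+tgt); mid[2]=.27
plan(mid,down(75))
E
```

```text
cmd now [ 0.2647 -0.4912  0.223 ]
cmd now [ 0.3686 -0.4064  0.208 ]
cmd now [ 0.4713 -0.3242  0.193 ]
cmd now [ 0.4713 -0.3242  0.1255]
[ 0.49144935 -0.05216443  0.27      ]
t [-0.566  0.    -0.779] r [-0.0248  0.199  -0.0763] rows t 3.5 rows r 5.4
t [ 0.125 -0.31  -1.282] r [-0.0161  0.1996 -0.0494] rows t 4.8 rows r 5.2
```

{"method": "send_rows", "body": {
  "moves": [
    {"rx": 0.0,"ry": 0.0,"rz": 0.0,"tx": -0.2,"ty": -0.1,"tz": -0.3,"fingers": -1.0},
    {"rx": -0.025,"ry": 0.199,"rz": -0.076,"tx": 0.0,"ty": -0.3,"tz": -1.0,"fingers": 1.0},
    {"rx": -0.025,"ry": 0.199,"rz": -0.076,"tx": 0.0,"ty": -0.3,"tz": -1.0,"fingers": 1.0},
    {"rx": -0.025,"ry": 0.199,"rz": -0.076,"tx": 0.0,"ty": -0.3,"tz": -1.0,"fingers": 1.0},
    {"rx": -0.025,"ry": 0.199,"rz": -0.076,"tx": 0.0,"ty": -0.3,"tz": -1.0,"fingers": 1.0},
    {"rx": -0.025,"ry": 0.199,"rz": -0.076,"tx": 0.0,"ty": -0.3,"tz": -1.0,"fingers": 1.0},
    {"rx": -0.025,"ry": 0.199,"rz": -0.076,"tx": 0.0,"ty": -0.3,"tz": -1.0,"fingers": 1.0},
    {"rx": -0.025,"ry": 0.199,"rz": -0.076,"tx": 0.0,"ty": -0.3,"tz": -1.0,"fingers": 1.0}
  ]
}}

```text
time: 4.87
tcp_pos: [0.4656, -0.2287, 0.2493]
tcp_rot: [[0.179, 0.984, 0.006], [0.984, -0.179, -0.001], [-0.0, 0.006, -1.0]]
ft_force: [-0.6, -0.3, -0.4]
width: 0.0541
```

```bash
python3 - <<'E'
from k import *
applied(rx=-.025,ry=.199,rz=-.076,ty=-.3,tz=-1)
p,Q=load(); print(np.round(Q,3))
yh=np.array([np.sin(np.radians(10)),np.cos(np.radians(10)),0])
plan(np.array([.501,.002,.27])-.055*yh,down(80))
E
```

```text
cmd now [ 0.4664 -0.2254  0.2469]
[[ 0.174  0.985  0.001]
 [ 0.985 -0.174 -0.   ]
 [-0.     0.001 -1.   ]]
t [ 1.166 -0.037 -0.154] r [ 0.0003  0.     -0.0002] rows t 4.2 rows r 0.0
```

{"method": "send_rows", "body": {
  "moves": [
    {"rx": 0.0,"ry": 0.0,"rz": 0.0,"tx": 1.0,"ty": -0.04,"tz": -0.15,"fingers": 1.0},
    {"rx": 0.0,"ry": 0.0,"rz": 0.0,"tx": 1.0,"ty": -0.04,"tz": -0.15,"fingers": 1.0},
    {"rx": 0.0,"ry": 0.0,"rz": 0.0,"tx": 1.0,"ty": -0.04,"tz": -0.15,"fingers": 1.0},
    {"rx": 0.0,"ry": 0.0,"rz": 0.0,"tx": 1.0,"ty": -0.04,"tz": -0.15,"fingers": 1.0}
  ]
}}

```text
time: 5.2
tcp_pos: [0.4867, -0.0747, 0.2707]
tcp_rot: [[0.175, 0.985, 0.004], [0.985, -0.175, -0.0], [0.001, 0.004, -1.0]]
ft_force: [0.2, 0.1, -0.2]
width: 0.0272
```

{"method": "send_rows", "body": {
  "moves": [
    {"rx": 0.0,"ry": 0.0,"rz": 0.0,"tx": 0.17,"ty": 0.0,"tz": 0.0,"fingers": 1.0},
    {"rx": 0.0,"ry": 0.0,"rz": 0.0,"tx": 0.17,"ty": 0.0,"tz": 0.0,"fingers": 1.0},
    {"rx": 0.0,"ry": 0.0,"rz": 0.0,"tx": 0.17,"ty": 0.0,"tz": 0.0,"fingers": 1.0}
  ]
}}

```text
time: 5.45
tcp_pos: [0.491, -0.051, 0.2698]
tcp_rot: [[0.173, 0.985, 0.002], [0.985, -0.173, -0.001], [-0.001, 0.003, -1.0]]
ft_force: [0.1, -0.8, -0.2]
width: 0.0072
```

```bash
python3 - <<'E'
from k import *
applied(tx=1,ty=-.04,tz=-.15);applied(tx=.17)
E
python3 snap.py w3
```

```text
cmd now [ 0.4866 -0.0766  0.2693]
cmd now [ 0.491  -0.0515  0.2693]
5.5 [ 0.4909 -0.0517  0.2695] [-12.2 -14.7 110.8  -0.   83.8  -2.2] [-0.68 -0.63 -0.22]
```

View pics/w3.png

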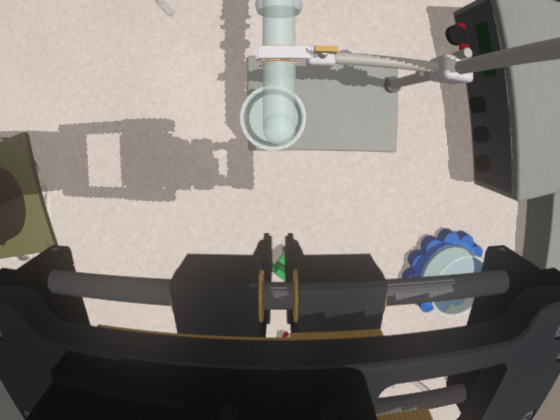

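```bash
python3 - <<'E'
import cv2
t=cv2.imread("pics/w3.png")
cv2.imwrite("pics/w3z.png",cv2.resize(t[0:160,210:350],None,fx=5,fy=5,interpolation=cv2.INTER_CUBIC)[:,:])
cv2.imwrite("pics/w3z.png",cv2.resize(t[0:160,210:350],None,fx=3.75,fy=3.75,interpolation=cv2.INTER_CUBIC))
E
```

```text
(no output)
```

View pics/w3z.png

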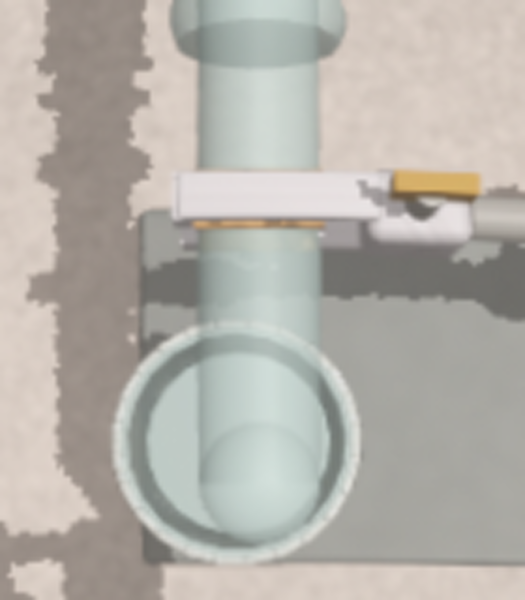

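```bash
python3 - <<'E'
from h import *
c=wcam("w3"); z=lambda u,v:(210+u/3.75,v/3.75)
a=onz(c,z(258,120),.17);b=onz(c,z(260.5,440),.17);e=onz(c,z(257.5,60),.17)
print(a,b,e,np.degrees(np.arctan2(*(a-b)[:2])),np.degrees(np.arctan2(*(e-b)[:2])))
print("ball",onz(c,z(261,482),.17),"rowbot",onz(c,z(260,541),.17))
print("clamp top edges",onz(c,z(280,172),.191),onz(c,z(280,218),.191))
E
```

```text
[0.51652462 0.09229658 0.17      ] [0.50486399 0.02278781 0.17      ] [0.51885426 0.10616856 0.17      ] 9.523132073573585 9.524811280729663
ball [0.50341281 0.01388079 0.17      ] rowbot [0.50101216 0.00139668 0.17      ]
clamp top edges [0.51774402 0.07513705 0.191     ] [0.51609397 0.06578854 0.191     ]
```

{"method": "send_rows", "body": {
  "moves": [
    {"rx": 0.0,"ry": 0.0,"rz": 0.0,"tx": 0.0,"ty": 0.007,"tz": 0.25,"fingers": 1.0},
    {"rx": 0.0,"ry": 0.0,"rz": 0.0,"tx": 0.0,"ty": 0.007,"tz": 0.5,"fingers": 1.0},
    {"rx": 0.0,"ry": 0.0,"rz": 0.0,"tx": 0.0,"ty": 0.007,"tz": 0.73,"fingers": 1.0},
    {"rx": 0.0,"ry": 0.0,"rz": 0.0,"tx": 0.1,"ty": 0.007,"tz": 0.73,"fingers": 1.0},
    {"rx": 0.0,"ry": 0.0,"rz": 0.0,"tx": 0.2,"ty": 0.007,"tz": 0.73,"fingers": 1.0},
    {"rx": 0.0,"ry": 0.0,"rz": 0.0,"tx": 0.2,"ty": 0.007,"tz": 0.73,"fingers": 1.0}
  ]
}}

```text
time: 6.0
tcp_pos: [0.4968, -0.0221, 0.1584]
tcp_rot: [[0.175, 0.985, -0.001], [0.985, -0.175, 0.0], [0.0, -0.001, -1.0]]
ft_force: [0.8, 0.7, 0.2]
width: 0.0006
```

```bash
python3 - <<'E'
from k import *
applied(tx=.2,ty=.007,tz=.73)
E
python3 snap.py w4; python3 - <<'E'
import cv2
t=cv2.imread("pics/w4.png")
cv2.imwrite("pics/w4z.png",t)
E
```

```text
cmd now [ 0.4974 -0.0222  0.1598]
6.05 [ 0.4972 -0.0227  0.1592] [ -8.8  -9.8 117.4  -0.   72.4   1.3] [-0.45  0.34  0.21]
```

View pics/w4.png

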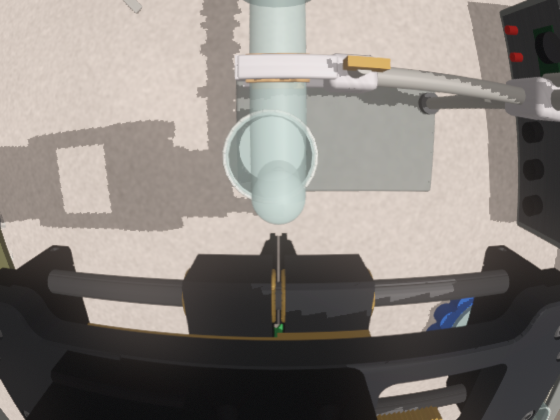

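{"method": "send_rows", "body": {
  "moves": [
    {"rx": 0.0,"ry": 0.0,"rz": 0.0,"tx": 0.05,"ty": 0.0,"tz": 0.0,"fingers": 1.0},
    {"rx": 0.0,"ry": 0.0,"rz": 0.0,"tx": 0.08,"ty": 0.0,"tz": 0.0,"fingers": 1.0},
    {"rx": 0.0,"ry": 0.0,"rz": 0.0,"tx": 0.08,"ty": 0.0,"tz": 0.0,"fingers": 1.0}
  ]
}}

```text
time: 6.3
tcp_pos: [0.4997, -0.0102, 0.1601]
tcp_rot: [[0.174, 0.985, 0.002], [0.985, -0.174, -0.001], [-0.0, 0.002, -1.0]]
ft_force: [0.4, -0.1, 0.1]
width: 0.0003
```

{"method": "send_rows", "body": {
  "moves": [
    {"rx": 0.0,"ry": 0.0,"rz": 0.0,"tx": 0.0133,"ty": 0.0,"tz": 0.0,"fingers": 1.0},
    {"rx": 0.0,"ry": 0.0,"rz": 0.0,"tx": 0.0133,"ty": 0.0,"tz": 0.0,"fingers": 1.0}
  ]
}}

```text
time: 6.47
tcp_pos: [0.5, -0.0087, 0.16]
tcp_rot: [[0.174, 0.985, 0.002], [0.985, -0.174, -0.002], [-0.001, 0.002, -1.0]]
ft_force: [-0.5, -2.7, 1.0]
width: 0.0005
```

{"method": "send_rows", "body": {
  "moves": [
    {"rx": 0.0,"ry": 0.0,"rz": 0.0,"tx": 0.01,"ty": 0.0,"tz": 0.0,"fingers": 1.0},
    {"rx": 0.0,"ry": 0.0,"rz": 0.0,"tx": 0.01,"ty": 0.0,"tz": 0.0,"fingers": 1.0}
  ]
}}

```text
time: 6.63
tcp_pos: [0.5002, -0.0069, 0.1599]
tcp_rot: [[0.174, 0.985, 0.002], [0.985, -0.174, -0.001], [-0.001, 0.002, -1.0]]
ft_force: [-0.8, -3.3, 0.5]
width: 0.0006
```

{"method": "send_rows", "body": {
  "moves": [
    {"rx": 0.0,"ry": 0.0,"rz": 0.0,"tx": 0.005,"ty": 0.0,"tz": 0.0,"fingers": 1.0},
    {"rx": 0.0,"ry": 0.0,"rz": 0.0,"tx": 0.01,"ty": 0.0,"tz": 0.0,"fingers": 1.0}
  ]
}}

```text
time: 6.8
tcp_pos: [0.5003, -0.0052, 0.1597]
tcp_rot: [[0.174, 0.985, 0.001], [0.985, -0.174, -0.001], [-0.0, 0.001, -1.0]]
ft_force: [0.5, -3.0, 0.8]
width: 0.0002
```

{"method": "send_rows", "body": {
  "moves": [
    {"rx": 0.0,"ry": 0.0,"rz": 0.0,"tx": 0.005,"ty": 0.0,"tz": 0.0,"fingers": 1.0},
    {"rx": 0.0,"ry": 0.0,"rz": 0.0,"tx": 0.01,"ty": 0.0,"tz": 0.0,"fingers": 1.0}
  ]
}}

```text
time: 6.97
tcp_pos: [0.5005, -0.0036, 0.1595]
tcp_rot: [[0.174, 0.985, 0.001], [0.985, -0.174, -0.0], [-0.0, 0.001, -1.0]]
ft_force: [-0.2, -2.3, 2.3]
width: 0.0006
```

{"method": "send_rows", "body": {
  "moves": [
    {"rx": 0.0,"ry": 0.0,"rz": 0.0,"tx": 0.005,"ty": 0.0,"tz": 0.0,"fingers": 1.0},
    {"rx": 0.0,"ry": 0.0,"rz": 0.0,"tx": 0.01,"ty": 0.0,"tz": 0.0,"fingers": 1.0}
  ]
}}

```text
time: 7.13
tcp_pos: [0.5007, -0.002, 0.1595]
tcp_rot: [[0.174, 0.985, 0.001], [0.985, -0.174, -0.0], [-0.0, 0.001, -1.0]]
ft_force: [-0.2, -2.7, 1.6]
width: 0.0003
```

{"method": "send_rows", "body": {
  "moves": [
    {"rx": 0.0,"ry": 0.0,"rz": 0.0,"tx": 0.005,"ty": 0.0,"tz": 0.0,"fingers": 1.0},
    {"rx": 0.0,"ry": 0.0,"rz": 0.0,"tx": 0.01,"ty": 0.0,"tz": 0.0,"fingers": 1.0}
  ]
}}

```text
time: 7.3
tcp_pos: [0.5008, -0.0019, 0.1595]
tcp_rot: [[0.174, 0.985, 0.0], [0.985, -0.174, -0.004], [-0.004, 0.001, -1.0]]
ft_force: [-1.5, -10.1, 2.2]
width: 0.0003
```

{"method": "send_rows", "body": {
  "moves": [
    {"rx": 0.0,"ry": 0.0,"rz": 0.0,"tx": 0.003,"ty": 0.0,"tz": 0.0,"fingers": 1.0},
    {"rx": 0.0,"ry": 0.0,"rz": 0.0,"tx": 0.003,"ty": 0.0,"tz": 0.0,"fingers": 1.0},
    {"rx": 0.0,"ry": 0.0,"rz": 0.0,"tx": 0.003,"ty": 0.0,"tz": 0.0,"fingers": 1.0}
  ]
}}

```text
time: 7.55
tcp_pos: [0.5008, -0.0019, 0.1595]
tcp_rot: [[0.174, 0.985, -0.0], [0.985, -0.174, -0.004], [-0.004, 0.001, -1.0]]
ft_force: [-1.2, -9.5, 1.9]
width: 0.0005
```

```bash
python3 - <<'E'
from k import *
applied(tx=.08+.0133+.01+.04+.003)
E
python3 snap.py w5;python3 snap.py s5 scene; python3 snap.py t5 top; python3 - <<'E'
import cv2
t=cv2.imread("pics/s5.png")
cv2.imwrite("pics/s5z.png",cv2.resize(t[150:230,235:335],None,fx=7,fy=7,interpolation=cv2.INTER_CUBIC))
E
```

```text
cmd now [ 0.5012 -0.0006  0.1598]
7.6 [ 0.5008 -0.0019  0.1595] [ -6.2  -9.4 117.   -0.3  72.4   3.9] [ -1.29 -10.11   2.55]
7.65 [ 0.5008 -0.0019  0.1595] [ -6.2  -9.4 117.   -0.3  72.4   3.9] [ -1.14 -10.     1.94]
7.7 [ 0.5008 -0.0019  0.1595] [ -6.2  -9.4 117.   -0.3  72.4   3.9] [-1.36 -9.6   1.69]
```

View pics/s5z.png

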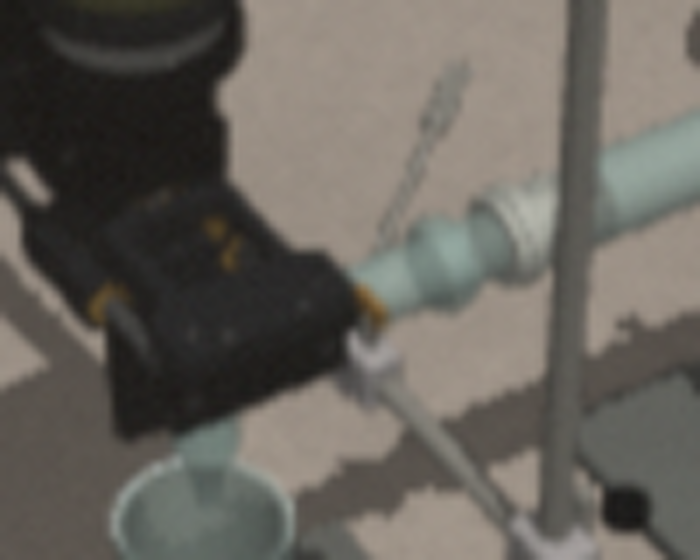

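View pics/w5.png

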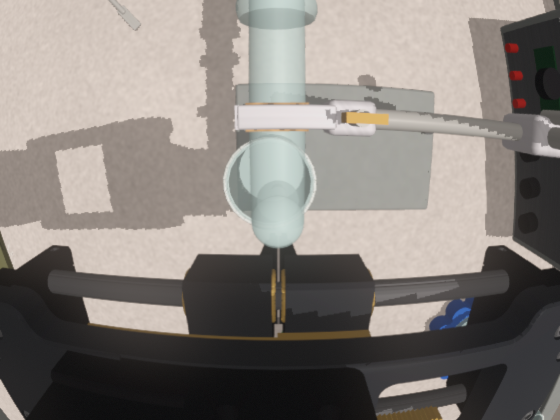

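{"method": "send_rows", "body": {
  "moves": [
    {"rx": 0.0,"ry": 0.0,"rz": 0.0,"tx": -0.1,"ty": 0.0,"tz": 0.0,"fingers": 1.0},
    {"rx": 0.0,"ry": 0.0,"rz": 0.0,"tx": -0.1,"ty": 0.0,"tz": -0.25,"fingers": 1.0},
    {"rx": 0.0,"ry": 0.0,"rz": 0.0,"tx": -0.1,"ty": 0.0,"tz": -0.52,"fingers": 1.0},
    {"rx": 0.0,"ry": 0.0,"rz": 0.0,"tx": 0.15,"ty": 0.0,"tz": -0.52,"fingers": 1.0},
    {"rx": 0.0,"ry": 0.0,"rz": 0.0,"tx": 0.4,"ty": 0.0,"tz": -0.52,"fingers": 1.0},
    {"rx": 0.0,"ry": 0.0,"rz": 0.0,"tx": 0.55,"ty": 0.0,"tz": -0.52,"fingers": 1.0},
    {"rx": 0.0,"ry": 0.0,"rz": 0.0,"tx": 0.55,"ty": 0.0,"tz": -0.52,"fingers": 1.0},
    {"rx": 0.0,"ry": 0.0,"rz": 0.0,"tx": 0.55,"ty": 0.0,"tz": -0.52,"fingers": 1.0}
  ]
}}

```text
time: 8.37
tcp_pos: [0.515, 0.0825, 0.2369]
tcp_rot: [[0.172, 0.985, -0.0], [0.985, -0.172, 0.001], [0.001, -0.001, -1.0]]
ft_force: [0.4, -0.4, 0.6]
width: 0.0003
```

```bash
python3 - <<'E'
from k import *
applied(tx=.55,tz=-.52)
E
python3 snap.py w6; python3 - <<'E'
import cv2
t=cv2.imread("pics/w6.png")
cv2.imwrite("pics/w6z.png",cv2.resize(t[0:240,180:400],None,fx=2.5,fy=2.5,interpolation=cv2.INTER_CUBIC))
E
```

```text
cmd now [0.5155 0.0807 0.2378]
8.4167 [0.5149 0.0816 0.2369] [  3.1  -9.9 109.9   0.   80.1  13.1] [0.08 0.02 0.89]
```

View pics/w6z.png

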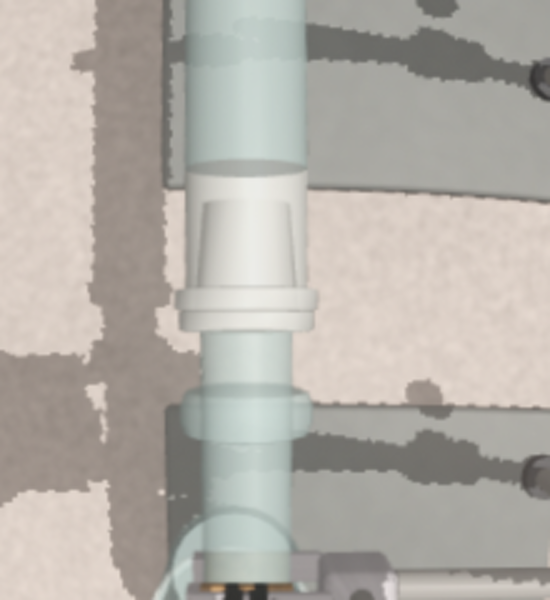

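```bash
python3 - <<'E'
from h import *
c=wcam("w6"); z=lambda u,v:(180+u/2.5,v/2.5)
for zz in (.17,.185,.19): print("seam",onz(c,z(247,311),zz),onz(c,z(247,289.5),zz),onz(c,z(247,330),zz))
a=onz(c,z((186+306)/2,120),.17);b=onz(c,z((201+292.5)/2,360),.17);print(a,b,np.degrees(np.arctan2(*(a-b)[:2])))
print(c["T"][:3,3])
yh=np.array([.1702,.9854])
d=json.load(open("pics/w6.json")); s=onz(c,z(247,311),.187)
print((s[:2]-np.array([.5008,-.0019]))@yh)
E
```

```text
seam [0.52690122 0.15145868 0.17      ] [0.5279405  0.15743122 0.17      ] [0.5259824  0.14617713 0.17      ]
seam [0.52690437 0.15167368 0.185     ] [0.52787564 0.15725538 0.185     ] [0.52604568 0.14673775 0.185     ]
seam [0.52690543 0.15174534 0.19      ] [0.52785403 0.15719676 0.19      ] [0.52606678 0.14692462 0.19      ]
[0.53601251 0.20538631 0.17      ] [0.52445913 0.13782864 0.17      ] 9.704560798238786
[0.52694946 0.15474408 0.39921966]
0.15580278529655842
```

{"method": "send_rows", "body": {
  "moves": [
    {"rx": 0.0,"ry": 0.0,"rz": 0.0,"tx": -0.25,"ty": 0.0,"tz": -0.08,"fingers": 0.15},
    {"rx": 0.0,"ry": 0.0,"rz": 0.0,"tx": -0.5,"ty": 0.0,"tz": -0.08,"fingers": 0.15},
    {"rx": 0.0,"ry": 0.0,"rz": 0.0,"tx": -1.0,"ty": 0.0,"tz": -0.08,"fingers": 0.15},
    {"rx": 0.0,"ry": 0.0,"rz": 0.0,"tx": -1.0,"ty": 0.0,"tz": -0.08,"fingers": 0.15},
    {"rx": 0.0,"ry": 0.0,"rz": 0.0,"tx": -1.0,"ty": 0.0,"tz": -0.08,"fingers": 0.15}
  ]
}}

```text
time: 8.83
tcp_pos: [0.4878, -0.0719, 0.2493]
tcp_rot: [[0.181, 0.983, 0.0], [0.983, -0.181, -0.002], [-0.002, 0.001, -1.0]]
ft_force: [0.7, -0.4, -0.1]
width: 0.0282
```

{"method": "send_rows", "body": {
  "moves": [
    {"rx": 0.0,"ry": 0.0,"rz": 0.092,"tx": -1.0,"ty": 0.0,"tz": 0.0,"fingers": 0.15},
    {"rx": 0.0,"ry": 0.0,"rz": 0.092,"tx": -1.0,"ty": 0.0,"tz": 0.0,"fingers": 0.15},
    {"rx": 0.0,"ry": 0.0,"rz": 0.092,"tx": -1.0,"ty": 0.0,"tz": 0.0,"fingers": 0.15},
    {"rx": 0.0,"ry": 0.0,"rz": 0.092,"tx": -1.0,"ty": 0.0,"tz": 0.0,"fingers": 0.15}
  ]
}}

```text
time: 9.17
tcp_pos: [0.4616, -0.2176, 0.2493]
tcp_rot: [[0.452, 0.892, 0.001], [0.892, -0.452, -0.0], [-0.0, 0.001, -1.0]]
ft_force: [1.3, -0.0, 0.3]
width: 0.0401
```

```bash
python3 - <<'E'
from k import *
applied(tx=-1,tz=-.08);applied(tx=-1,rz=.092)
plan([.4697,-.3228,.12],down(63.5))
E
```

```text
cmd now [ 0.4894 -0.067   0.2498]
cmd now [ 0.4632 -0.2147  0.2498]
t [-0.625  0.36   0.866] r [ 0.0003 -0.0001 -0.0005] rows t 4.1 rows r 0.0
```

{"method": "send_rows", "body": {
  "moves": [
    {"rx": 0.0,"ry": 0.0,"rz": 0.0,"tx": -0.625,"ty": 0.36,"tz": 0.4,"fingers": 0.15},
    {"rx": 0.0,"ry": 0.0,"rz": 0.0,"tx": -0.625,"ty": 0.36,"tz": 0.65,"fingers": 0.15},
    {"rx": 0.0,"ry": 0.0,"rz": 0.0,"tx": -0.625,"ty": 0.36,"tz": 0.87,"fingers": 0.15},
    {"rx": 0.0,"ry": 0.0,"rz": 0.0,"tx": -0.625,"ty": 0.36,"tz": 0.87,"fingers": 0.15},
    {"rx": 0.0,"ry": 0.0,"rz": 0.0,"tx": -0.625,"ty": 0.36,"tz": 0.87,"fingers": 0.15},
    {"rx": 0.0,"ry": 0.0,"rz": 0.0,"tx": -0.625,"ty": 0.36,"tz": 0.87,"fingers": 0.15},
    {"rx": 0.0,"ry": 0.0,"rz": 0.0,"tx": -0.625,"ty": 0.36,"tz": 0.87,"fingers": 0.15}
  ]
}}

```text
time: 9.75
tcp_pos: [0.4695, -0.3224, 0.1196]
tcp_rot: [[0.449, 0.894, 0.001], [0.894, -0.449, 0.001], [0.001, 0.001, -1.0]]
ft_force: [0.3, -0.6, 0.8]
width: 0.0406
```

```bash
python3 - <<'E'
from k import *
applied(tx=-.625,ty=.36,tz=.87)
E
python3 snap.py w7; python3 - <<'E'
import cv2
t=cv2.imread("pics/w7.png")
cv2.imwrite("pics/w7z.png",cv2.resize(t[120:320,180:380],None,fx=3,fy=3,interpolation=cv2.INTER_CUBIC))
E
```

```text
cmd now [ 0.4697 -0.3228  0.1194]
9.8 [ 0.4704 -0.3226  0.1211] [-3.990e+01  1.900e+00  1.102e+02  1.000e-01  6.770e+01 -1.330e+01] [-0.78 -0.15  0.69]
```

View pics/w7z.png

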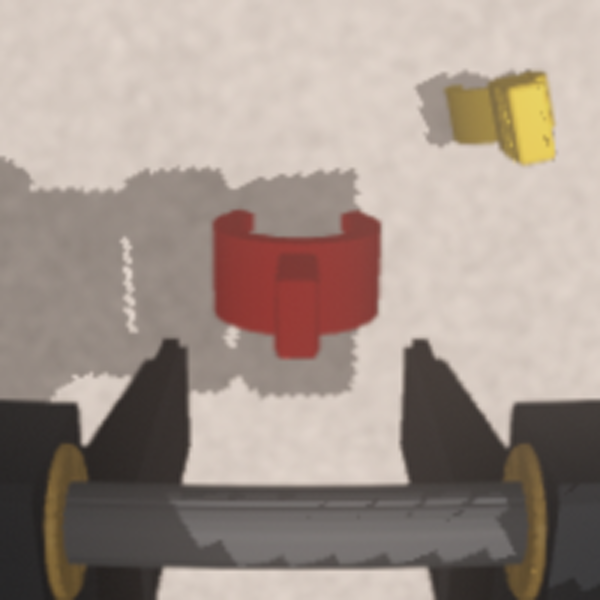

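```bash
python3 - <<'E'
from h import *
c=wcam("w7"); z=lambda u,v:(180+u/3,120+v/3)
d=json.load(open("pics/w7.json"));p=np.array(d["p"]);Q=np.array(d["R"])
P=[onz(c,z(*q),.0654) for q in [(276,278),(320,278),(275,357),(319,357)]]
print(np.round(P,4),np.round(np.mean(P,0),4), "tool frame centre", Q.T@(np.mean(P,0)-p))
E
```

```text
[[ 0.4695 -0.3118  0.0654]
 [ 0.4786 -0.3163  0.0654]
 [ 0.4604 -0.3291  0.0654]
 [ 0.4698 -0.3338  0.0654]] [ 0.4696 -0.3227  0.0654] tool frame centre [-0.00052523 -0.00081567  0.0557027 ]
```

{"method": "send_rows", "body": {
  "moves": [
    {"rx": 0.0,"ry": 0.0,"rz": 0.0,"tx": 0.0,"ty": 0.0,"tz": 0.25,"fingers": 0.15},
    {"rx": 0.0,"ry": 0.0,"rz": 0.0,"tx": 0.0,"ty": 0.0,"tz": 0.4,"fingers": 0.15},
    {"rx": 0.0,"ry": 0.0,"rz": 0.0,"tx": 0.0,"ty": 0.0,"tz": 0.45,"fingers": 0.15},
    {"rx": 0.0,"ry": 0.0,"rz": 0.0,"tx": 0.0,"ty": 0.0,"tz": 0.45,"fingers": 0.15},
    {"rx": 0.0,"ry": 0.0,"rz": 0.0,"tx": 0.0,"ty": 0.0,"tz": 0.45,"fingers": 0.15}
  ]
}}

```text
time: 10.22
tcp_pos: [0.4709, -0.3227, 0.0538]
tcp_rot: [[0.447, 0.895, 0.003], [0.895, -0.447, -0.002], [-0.0, 0.004, -1.0]]
ft_force: [0.5, 0.0, -1.2]
width: 0.0404
```

{"method": "send_rows", "body": {
  "moves": [
    {"rx": 0.0,"ry": 0.0,"rz": 0.0,"tx": 0.0,"ty": 0.0,"tz": 0.0,"fingers": 1.0},
    {"rx": 0.0,"ry": 0.0,"rz": 0.0,"tx": 0.0,"ty": 0.0,"tz": 0.0,"fingers": 1.0},
    {"rx": 0.0,"ry": 0.0,"rz": 0.0,"tx": 0.0,"ty": 0.0,"tz": 0.0,"fingers": 1.0},
    {"rx": 0.0,"ry": 0.0,"rz": 0.0,"tx": 0.0,"ty": 0.0,"tz": 0.0,"fingers": 1.0},
    {"rx": 0.0,"ry": 0.0,"rz": 0.0,"tx": 0.0,"ty": 0.0,"tz": 0.0,"fingers": 1.0},
    {"rx": 0.0,"ry": 0.0,"rz": 0.0,"tx": 0.0,"ty": 0.0,"tz": 0.0,"fingers": 1.0}
  ],
  "squeeze": 30
}}

```text
time: 10.72
tcp_pos: [0.4697, -0.3226, 0.0519]
tcp_rot: [[0.448, 0.894, 0.001], [0.894, -0.448, -0.001], [0.0, 0.001, -1.0]]
ft_force: [0.7, 0.0, 1.4]
width: 0.0097
```

```bash
python3 - <<'E'
from k import *
applied(tz=.45)
plan([.4697,-.3228,.2],down(63.5))
applied(tz=-1.0); 
plan([.527,.1514,.285],down(80.2))
E
```

```text
cmd now [ 0.4697 -0.3228  0.0519]
t [-0.     0.001 -0.988] r [ 0.0003 -0.0001 -0.0005] rows t 3.6 rows r 0.0
cmd now [ 0.4696 -0.3227  0.2019]
t [ 2.998 -1.072 -0.554] r [ 0.0003 -0.     -0.0933] rows t 11.6 rows r 2.3
```

{"method": "send_rows", "body": {
  "moves": [
    {"rx": 0.0,"ry": 0.0,"rz": 0.0,"tx": 0.0,"ty": 0.0,"tz": -0.1,"fingers": 1.0},
    {"rx": 0.0,"ry": 0.0,"rz": 0.0,"tx": 0.0,"ty": 0.0,"tz": -0.3,"fingers": 1.0},
    {"rx": 0.0,"ry": 0.0,"rz": 0.0,"tx": 0.0,"ty": 0.0,"tz": -0.55,"fingers": 1.0},
    {"rx": 0.0,"ry": 0.0,"rz": 0.0,"tx": 0.0,"ty": 0.0,"tz": -0.8,"fingers": 1.0},
    {"rx": 0.0,"ry": 0.0,"rz": 0.0,"tx": 0.0,"ty": 0.0,"tz": -1.0,"fingers": 1.0},
    {"rx": 0.0,"ry": 0.0,"rz": 0.0,"tx": 0.0,"ty": 0.0,"tz": -1.0,"fingers": 1.0}
  ]
}}

```text
time: 11.22
tcp_pos: [0.4726, -0.325, 0.2102]
tcp_rot: [[0.448, 0.894, 0.011], [0.894, -0.448, -0.009], [-0.003, 0.014, -1.0]]
ft_force: [0.6, -0.7, 0.0]
width: 0.0098
```

{"method": "send_rows", "body": {
  "moves": [
    {"rx": 0.0,"ry": 0.0,"rz": -0.093,"tx": 0.2,"ty": -0.1,"tz": -0.25,"fingers": 1.0},
    {"rx": 0.0,"ry": 0.0,"rz": -0.093,"tx": 0.45,"ty": -0.2,"tz": -0.45,"fingers": 1.0},
    {"rx": 0.0,"ry": 0.0,"rz": -0.093,"tx": 0.7,"ty": -0.3,"tz": -0.56,"fingers": 1.0},
    {"rx": 0.0,"ry": 0.0,"rz": -0.093,"tx": 0.95,"ty": -0.36,"tz": -0.56,"fingers": 1.0},
    {"rx": 0.0,"ry": 0.0,"rz": -0.093,"tx": 1.0,"ty": -0.36,"tz": -0.56,"fingers": 1.0}
  ]
}}

```text
time: 11.63
tcp_pos: [0.4889, -0.1613, 0.2879]
tcp_rot: [[0.17, 0.986, 0.005], [0.986, -0.17, -0.0], [0.0, 0.005, -1.0]]
ft_force: [1.5, 0.1, -0.3]
width: 0.0099
```

```bash
python3 - <<'E'
from k import *
applied(tx=1,ty=-.36,tz=-.56,rz=-.093)
plan([.527,.1514,.285],down(80.2))
E
```

```text
cmd now [ 0.4884 -0.1644  0.2859]
t [ 2.118 -0.107  0.006] r [ 0.0003  0.     -0.0003] rows t 7.6 rows r 0.0
```

{"method": "send_rows", "body": {
  "moves": [
    {"rx": 0.0,"ry": 0.0,"rz": 0.0,"tx": 0.27,"ty": -0.02,"tz": 0.0,"fingers": 1.0},
    {"rx": 0.0,"ry": 0.0,"rz": 0.0,"tx": 0.54,"ty": -0.04,"tz": 0.0,"fingers": 1.0},
    {"rx": 0.0,"ry": 0.0,"rz": 0.0,"tx": 0.8,"ty": -0.05,"tz": 0.0,"fingers": 1.0},
    {"rx": 0.0,"ry": 0.0,"rz": 0.0,"tx": 1.0,"ty": -0.05,"tz": 0.0,"fingers": 1.0}
  ]
}}

```text
time: 11.97
tcp_pos: [0.5061, -0.0124, 0.285]
tcp_rot: [[0.17, 0.985, 0.001], [0.985, -0.17, 0.0], [0.001, 0.0, -1.0]]
ft_force: [-0.1, -0.9, 0.9]
width: 0.0097
```

{"method": "send_rows", "body": {
  "moves": [
    {"rx": 0.0,"ry": 0.0,"rz": 0.0,"tx": 0.27,"ty": -0.02,"tz": 0.0,"fingers": 1.0},
    {"rx": 0.0,"ry": 0.0,"rz": 0.0,"tx": 0.54,"ty": -0.04,"tz": 0.0,"fingers": 1.0},
    {"rx": 0.0,"ry": 0.0,"rz": 0.0,"tx": 0.8,"ty": -0.057,"tz": 0.0,"fingers": 1.0},
    {"rx": 0.0,"ry": 0.0,"rz": 0.0,"tx": 0.95,"ty": -0.057,"tz": 0.0,"fingers": 1.0},
    {"rx": 0.0,"ry": 0.0,"rz": 0.0,"tx": 1.0,"ty": -0.057,"tz": 0.0,"fingers": 1.0}
  ]
}}

```text
time: 12.38
tcp_pos: [0.5234, 0.1374, 0.2846]
tcp_rot: [[0.167, 0.986, -0.0], [0.986, -0.167, 0.0], [0.0, -0.0, -1.0]]
ft_force: [-0.6, -1.1, 0.2]
width: 0.0099
```

{"method": "send_rows", "body": {
  "moves": [
    {"rx": 0.0,"ry": 0.0,"rz": 0.0,"tx": 0.06,"ty": 0.0,"tz": 0.1,"fingers": 1.0},
    {"rx": 0.0,"ry": 0.0,"rz": 0.0,"tx": 0.118,"ty": 0.0,"tz": 0.2,"fingers": 1.0},
    {"rx": 0.0,"ry": 0.0,"rz": 0.0,"tx": 0.118,"ty": 0.0,"tz": 0.2,"fingers": 1.0},
    {"rx": 0.0,"ry": 0.0,"rz": 0.0,"tx": 0.118,"ty": 0.0,"tz": 0.2,"fingers": 1.0}
  ]
}}

```text
time: 12.72
tcp_pos: [0.5261, 0.151, 0.254]
tcp_rot: [[0.171, 0.985, -0.002], [0.985, -0.171, -0.001], [-0.002, -0.002, -1.0]]
ft_force: [-0.3, 1.0, -0.1]
width: 0.01
```

```bash
python3 - <<'E'
from k import *
applied(tx=1,ty=-.05);applied(tx=1,ty=-.057);applied(tx=.118,tz=.2)
E
python3 snap.py w8; python3 - <<'E'
import cv2
t=cv2.imread("pics/w8.png")
cv2.imwrite("pics/w8z.png",cv2.resize(t[120:320,180:380],None,fx=3,fy=3,interpolation=cv2.INTER_CUBIC))
E
```

```text
cmd now [ 0.5067 -0.0153  0.2859]
cmd now [0.5239 0.1339 0.2858]
cmd now [0.527  0.1513 0.2558]
12.7667 [0.5267 0.1509 0.2553] [ 10.4  -6.9 105.5  -0.   81.5  20.3] [-0.15 -0.    0.52]
```

View pics/w8z.png

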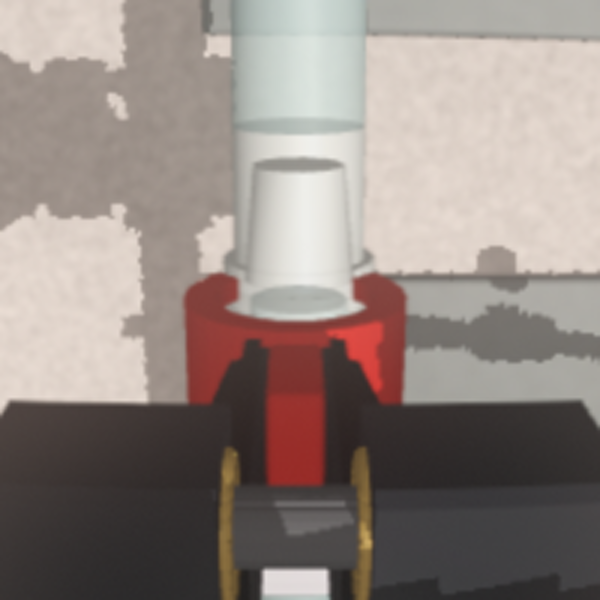

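```bash
python3 - <<'E'
from h import *
c=wcam("w8"); z=lambda u,v:(180+u/3,120+v/3); iz=lambda p:((p[0]-180)*3,(p[1]-120)*3)
d=json.load(open("pics/w8.json"));p=np.array(d["p"]);Q=np.array(d["R"])
tp=lambda x,y,h: np.round(iz(proj(c,p+Q@np.array([y,x,.0355-h]))),1)  # clip coords x,y,height above origin
print("tab front top",tp(-.005,.01,.049),tp(.005,.01,.049))
print("tab front bottom",tp(-.005,.01,.0245),tp(.005,.01,.0245))
print("face outer top",tp(0,.0125,.0245),"sides",tp(-.0245,.0125,0),tp(.0245,.0125,0))
# tube axis
for row in (90,200):
    print("tube",Q.T@(onz(c,z(299.7,row),.17)-p))
s=np.array([.527,.1514,0]);yh=np.array([.1702,.9854,0]);xh=np.array([.9854,-.1702,0])
for dd,r,zz in [(0.006,.02,.17),(.006,0,.19),(0,0,.17)]:
    q=s+dd*yh+np.array([0,0,zz]); print("rim",np.round(iz(proj(c,q-r*xh)),1),np.round(iz(proj(c,q+r*xh)),1))
E
```

```text
tab front top [270.9 394.4] [331.9 394.5]
tab front bottom [274.  342.9] [327.3 342.9]
face outer top [300.7 330.4] sides [184.4 291.3] [415.7 291.5]
tube [5.01652155e-02 4.44822947e-05 8.52488422e-02]
tube [2.17260959e-02 9.13998726e-05 8.52719386e-02]
rim [223.5 256.5] [376.1 256.4]
rim [300.2 278.2] [300.2 278.2]
rim [299.8 278.5] [299.8 278.5]
```

```bash
python3 - <<'E'
import cv2
from h import *
t=cv2.imread("pics/w8.png")
t=cv2.resize(t[180:265,235:325],None,fx=8,fy=7,interpolation=cv2.INTER_CUBIC)
t=cv2.convertScaleAbs(t,alpha=1.5,beta=-60)
cv2.imwrite("pics/w8y.png",t)
c=wcam("w8");iz=lambda p:np.round(((p[0]-235)*8,(p[1]-180)*7),1)
s=np.array([.527,.1514,0]);yh=np.array([.1702,.9854,0]);xh=np.array([.9854,-.1702,0])
for dd in (0,.006):
  for a in (0,90,180):
    q=s+dd*yh+np.array([0,0,.17+.02*np.sin(np.radians(a))])+.02*np.cos(np.radians(a))*xh; print(dd,a,iz(proj(c,q)))
E
```

```text
0 0 [561.7 229.6]
0 90 [360.5 284.3]
0 180 [157.3 229.8]
0.006 0 [563.  178.4]
0.006 90 [360.5 229.2]
0.006 180 [156.  178.6]
```

View pics/w8y.png

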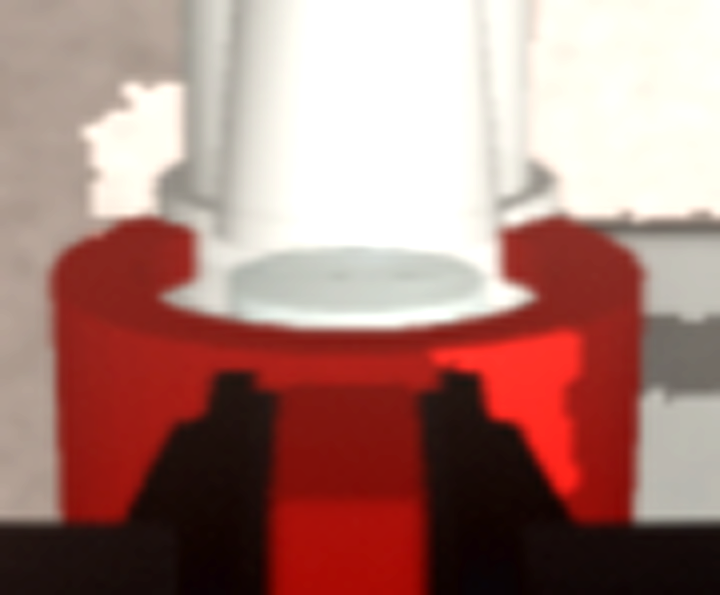

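{"method": "send_rows", "body": {
  "moves": [
    {"rx": 0.0,"ry": 0.0,"rz": 0.0,"tx": -0.004,"ty": 0.005,"tz": 0.06,"fingers": 1.0},
    {"rx": 0.0,"ry": 0.0,"rz": 0.0,"tx": -0.004,"ty": 0.005,"tz": 0.12,"fingers": 1.0},
    {"rx": 0.0,"ry": 0.0,"rz": 0.0,"tx": -0.004,"ty": 0.005,"tz": 0.153,"fingers": 1.0},
    {"rx": 0.0,"ry": 0.0,"rz": 0.0,"tx": -0.004,"ty": 0.005,"tz": 0.153,"fingers": 1.0},
    {"rx": 0.0,"ry": 0.0,"rz": 0.0,"tx": -0.004,"ty": 0.005,"tz": 0.153,"fingers": 1.0}
  ]
}}

```text
time: 13.18
tcp_pos: [0.5273, 0.1509, 0.2321]
tcp_rot: [[0.171, 0.985, 0.0], [0.985, -0.171, 0.0], [0.0, 0.0, -1.0]]
ft_force: [-0.4, -0.7, 0.1]
width: 0.0098
```

{"method": "send_rows", "body": {
  "moves": [
    {"rx": 0.0,"ry": 0.0,"rz": 0.0,"tx": 0.0,"ty": 0.0,"tz": 0.007,"fingers": 1.0},
    {"rx": 0.0,"ry": 0.0,"rz": 0.0,"tx": 0.0,"ty": 0.0,"tz": 0.01,"fingers": 1.0},
    {"rx": 0.0,"ry": 0.0,"rz": 0.0,"tx": 0.0,"ty": 0.0,"tz": 0.01,"fingers": 1.0}
  ]
}}

```text
time: 13.43
tcp_pos: [0.5274, 0.151, 0.2312]
tcp_rot: [[0.171, 0.985, 0.001], [0.985, -0.171, -0.0], [-0.0, 0.001, -1.0]]
ft_force: [-1.1, 0.3, -0.3]
width: 0.0098
```

```bash
python3 - <<'E'
from k import *
applied(tx=-.004,ty=.005,tz=.163)
E
python3 snap.py w9; python3 - <<'E'
import cv2
t=cv2.imread("pics/w9.png")
t=cv2.resize(t[160:280,225:335],None,fx=6,fy=5,interpolation=cv2.INTER_CUBIC)
cv2.imwrite("pics/w9z.png",cv2.convertScaleAbs(t,alpha=1.4,beta=-50))
E
```

```text
cmd now [0.5276 0.1506 0.2314]
13.4833 [0.5274 0.151  0.2313] [ 10.4  -6.1 107.   -0.   79.1  20.2] [-1.69  0.82  0.12]
```

View pics/w9z.png

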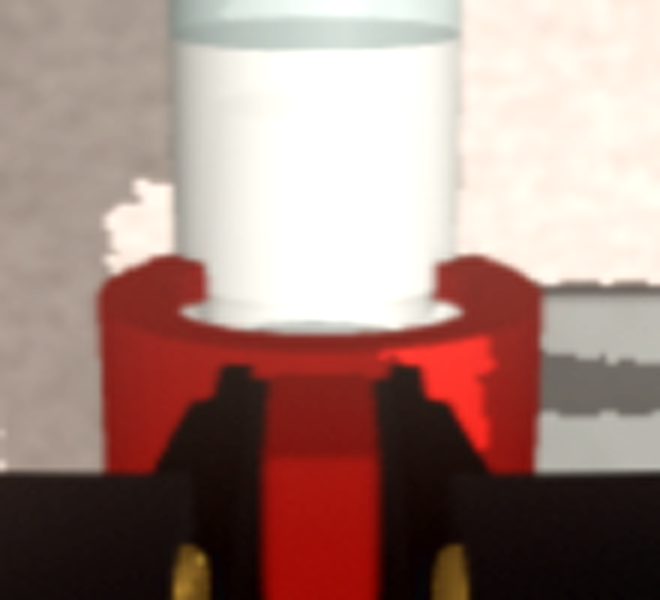

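{"method": "send_rows", "body": {
  "moves": [
    {"rx": 0.0,"ry": 0.0,"rz": 0.0,"tx": 0.0,"ty": -0.002,"tz": 0.007,"fingers": 1.0},
    {"rx": 0.0,"ry": 0.0,"rz": 0.0,"tx": 0.0,"ty": -0.002,"tz": 0.01,"fingers": 1.0},
    {"rx": 0.0,"ry": 0.0,"rz": 0.0,"tx": 0.0,"ty": -0.002,"tz": 0.01,"fingers": 1.0}
  ]
}}

```text
time: 13.73
tcp_pos: [0.5273, 0.151, 0.2298]
tcp_rot: [[0.171, 0.985, 0.001], [0.985, -0.171, -0.0], [0.0, 0.001, -1.0]]
ft_force: [-1.3, -0.2, 2.0]
width: 0.0098
```

{"method": "send_rows", "body": {
  "moves": [
    {"rx": 0.0,"ry": 0.0,"rz": 0.0,"tx": 0.0,"ty": 0.0,"tz": 0.005,"fingers": 1.0},
    {"rx": 0.0,"ry": 0.0,"rz": 0.0,"tx": 0.0,"ty": 0.0,"tz": 0.007,"fingers": 1.0},
    {"rx": 0.0,"ry": 0.0,"rz": 0.0,"tx": 0.0,"ty": 0.0,"tz": 0.007,"fingers": 1.0}
  ]
}}

```text
time: 13.98
tcp_pos: [0.5274, 0.151, 0.2288]
tcp_rot: [[0.171, 0.985, 0.001], [0.985, -0.171, -0.0], [0.0, 0.001, -1.0]]
ft_force: [-0.7, -0.6, 2.2]
width: 0.0097
```

{"method": "send_rows", "body": {
  "moves": [
    {"rx": 0.0,"ry": 0.0,"rz": 0.0,"tx": 0.0,"ty": 0.0,"tz": 0.005,"fingers": 1.0},
    {"rx": 0.0,"ry": 0.0,"rz": 0.0,"tx": 0.0,"ty": 0.0,"tz": 0.007,"fingers": 1.0},
    {"rx": 0.0,"ry": 0.0,"rz": 0.0,"tx": 0.0,"ty": 0.0,"tz": 0.007,"fingers": 1.0}
  ]
}}

```text
time: 14.23
tcp_pos: [0.5273, 0.151, 0.2276]
tcp_rot: [[0.171, 0.985, 0.001], [0.985, -0.171, -0.0], [0.0, 0.001, -1.0]]
ft_force: [-0.6, 0.5, 3.2]
width: 0.0103
```

{"method": "send_rows", "body": {
  "moves": [
    {"rx": 0.0,"ry": 0.0,"rz": 0.0,"tx": 0.0,"ty": 0.0,"tz": 0.005,"fingers": 1.0},
    {"rx": 0.0,"ry": 0.0,"rz": 0.0,"tx": 0.0,"ty": 0.0,"tz": 0.007,"fingers": 1.0},
    {"rx": 0.0,"ry": 0.0,"rz": 0.0,"tx": 0.0,"ty": 0.0,"tz": 0.007,"fingers": 1.0}
  ]
}}

```text
time: 14.48
tcp_pos: [0.5273, 0.151, 0.2263]
tcp_rot: [[0.171, 0.985, 0.001], [0.985, -0.171, -0.0], [0.0, 0.001, -1.0]]
ft_force: [-1.4, 0.6, 2.2]
width: 0.01
```

{"method": "send_rows", "body": {
  "moves": [
    {"rx": 0.0,"ry": 0.0,"rz": 0.0,"tx": 0.0,"ty": 0.0,"tz": 0.005,"fingers": 1.0},
    {"rx": 0.0,"ry": 0.0,"rz": 0.0,"tx": 0.0,"ty": 0.0,"tz": 0.01,"fingers": 1.0},
    {"rx": 0.0,"ry": 0.0,"rz": 0.0,"tx": 0.0,"ty": 0.0,"tz": 0.01,"fingers": 1.0}
  ]
}}

```text
time: 14.73
tcp_pos: [0.5272, 0.1511, 0.2248]
tcp_rot: [[0.171, 0.985, 0.001], [0.985, -0.171, -0.0], [0.0, 0.001, -1.0]]
ft_force: [-0.7, 0.2, 2.9]
width: 0.0097
```

{"method": "send_rows", "body": {
  "moves": [
    {"rx": 0.0,"ry": 0.0,"rz": 0.0,"tx": 0.0,"ty": 0.0,"tz": 0.005,"fingers": 1.0},
    {"rx": 0.0,"ry": 0.0,"rz": 0.0,"tx": 0.0,"ty": 0.0,"tz": 0.01,"fingers": 1.0},
    {"rx": 0.0,"ry": 0.0,"rz": 0.0,"tx": 0.0,"ty": 0.0,"tz": 0.01,"fingers": 1.0}
  ]
}}

```text
time: 14.98
tcp_pos: [0.5272, 0.151, 0.2233]
tcp_rot: [[0.171, 0.985, 0.001], [0.985, -0.171, -0.0], [0.0, 0.001, -1.0]]
ft_force: [-0.7, 0.5, 4.4]
width: 0.0102
```

```bash
python3 - <<'E'
from k import *
applied(ty=-.002,tz=.01+.007*3+.02)
E
python3 snap.py w10; python3 - <<'E'
import cv2
t=cv2.imread("pics/w10.png")
t=cv2.resize(t[160:280,225:335],None,fx=6,fy=5,interpolation=cv2.INTER_CUBIC)
cv2.imwrite("pics/w10z.png",cv2.convertScaleAbs(t,alpha=1.4,beta=-50))
E
```

```text
cmd now [0.5273 0.1507 0.2237]
15.0333 [0.5272 0.151  0.2233] [ 10.4  -5.9 107.6  -0.   78.3  20.2] [-0.86 -0.45  3.51]
```

View pics/w10z.png

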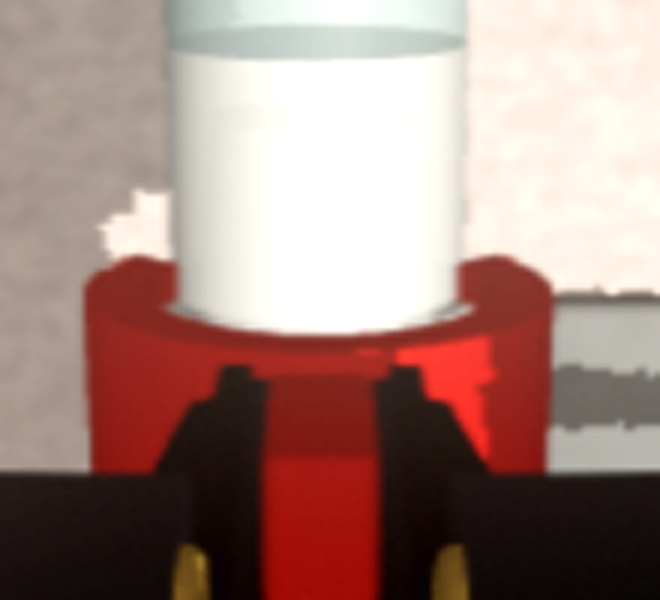

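{"method": "send_rows", "body": {
  "moves": [
    {"rx": 0.0,"ry": 0.0,"rz": 0.0,"tx": 0.0,"ty": 0.0,"tz": 0.005,"fingers": 1.0},
    {"rx": 0.0,"ry": 0.0,"rz": 0.0,"tx": 0.0,"ty": 0.0,"tz": 0.01,"fingers": 1.0},
    {"rx": 0.0,"ry": 0.0,"rz": 0.0,"tx": 0.0,"ty": 0.0,"tz": 0.01,"fingers": 1.0}
  ]
}}

```text
time: 15.28
tcp_pos: [0.5272, 0.151, 0.2217]
tcp_rot: [[0.171, 0.985, 0.001], [0.985, -0.171, -0.0], [0.0, 0.001, -1.0]]
ft_force: [-0.6, 0.4, 3.8]
width: 0.0094
```

{"method": "send_rows", "body": {
  "moves": [
    {"rx": 0.0,"ry": 0.0,"rz": 0.0,"tx": 0.0,"ty": 0.0,"tz": 0.005,"fingers": 1.0},
    {"rx": 0.0,"ry": 0.0,"rz": 0.0,"tx": 0.0,"ty": 0.0,"tz": 0.01,"fingers": 1.0},
    {"rx": 0.0,"ry": 0.0,"rz": 0.0,"tx": 0.0,"ty": 0.0,"tz": 0.01,"fingers": 1.0}
  ]
}}

```text
time: 15.53
tcp_pos: [0.5271, 0.151, 0.22]
tcp_rot: [[0.171, 0.985, 0.001], [0.985, -0.171, -0.0], [-0.0, 0.001, -1.0]]
ft_force: [-0.3, 0.7, 2.8]
width: 0.01
```

Force is falling past the peak; continuing.

{"method": "send_rows", "body": {
  "moves": [
    {"rx": 0.0,"ry": 0.0,"rz": 0.0,"tx": 0.0,"ty": 0.0,"tz": 0.01,"fingers": 1.0},
    {"rx": 0.0,"ry": 0.0,"rz": 0.0,"tx": 0.0,"ty": 0.0,"tz": 0.02,"fingers": 1.0},
    {"rx": 0.0,"ry": 0.0,"rz": 0.0,"tx": 0.0,"ty": 0.0,"tz": 0.02,"fingers": 1.0}
  ]
}}

```text
time: 15.78
tcp_pos: [0.5269, 0.1511, 0.2163]
tcp_rot: [[0.171, 0.985, -0.0], [0.985, -0.171, -0.0], [-0.0, -0.0, -1.0]]
ft_force: [0.4, 0.4, -0.0]
width: 0.0096
```

{"method": "send_rows", "body": {
  "moves": [
    {"rx": 0.0,"ry": 0.0,"rz": 0.0,"tx": 0.0,"ty": 0.0,"tz": 0.01,"fingers": 1.0},
    {"rx": 0.0,"ry": 0.0,"rz": 0.0,"tx": 0.0,"ty": 0.0,"tz": 0.02,"fingers": 1.0},
    {"rx": 0.0,"ry": 0.0,"rz": 0.0,"tx": 0.0,"ty": 0.0,"tz": 0.02,"fingers": 1.0}
  ]
}}

```text
time: 16.03
tcp_pos: [0.5268, 0.1511, 0.2132]
tcp_rot: [[0.171, 0.985, -0.0], [0.985, -0.171, -0.0], [-0.0, -0.0, -1.0]]
ft_force: [1.7, 1.1, -2.6]
width: 0.0098
```

{"method": "send_rows", "body": {
  "moves": [
    {"rx": 0.0,"ry": 0.0,"rz": 0.0,"tx": 0.0,"ty": 0.0,"tz": 0.01,"fingers": 1.0},
    {"rx": 0.0,"ry": 0.0,"rz": 0.0,"tx": 0.0,"ty": 0.0,"tz": 0.02,"fingers": 1.0},
    {"rx": 0.0,"ry": 0.0,"rz": 0.0,"tx": 0.0,"ty": 0.0,"tz": 0.02,"fingers": 1.0}
  ]
}}

```text
time: 16.28
tcp_pos: [0.5268, 0.1511, 0.2103]
tcp_rot: [[0.171, 0.985, -0.0], [0.985, -0.171, -0.0], [-0.0, -0.0, -1.0]]
ft_force: [0.7, 0.9, -4.2]
width: 0.0096
```

{"method": "send_rows", "body": {
  "moves": [
    {"rx": 0.0,"ry": 0.0,"rz": 0.0,"tx": 0.0,"ty": 0.0,"tz": 0.01,"fingers": 1.0},
    {"rx": 0.0,"ry": 0.0,"rz": 0.0,"tx": 0.0,"ty": 0.0,"tz": 0.015,"fingers": 1.0},
    {"rx": 0.0,"ry": 0.0,"rz": 0.0,"tx": 0.0,"ty": 0.0,"tz": 0.015,"fingers": 1.0}
  ]
}}

```text
time: 16.53
tcp_pos: [0.527, 0.1511, 0.2085]
tcp_rot: [[0.171, 0.985, 0.0], [0.985, -0.171, -0.0], [-0.0, 0.0, -1.0]]
ft_force: [0.6, 1.9, -3.7]
width: 0.0098
```

{"method": "send_rows", "body": {
  "moves": [
    {"rx": 0.0,"ry": 0.0,"rz": 0.0,"tx": 0.0,"ty": 0.0,"tz": 0.007,"fingers": 1.0},
    {"rx": 0.0,"ry": 0.0,"rz": 0.0,"tx": 0.0,"ty": 0.0,"tz": 0.012,"fingers": 1.0},
    {"rx": 0.0,"ry": 0.0,"rz": 0.0,"tx": 0.0,"ty": 0.0,"tz": 0.012,"fingers": 1.0}
  ]
}}

```text
time: 16.78
tcp_pos: [0.5271, 0.1511, 0.2071]
tcp_rot: [[0.171, 0.985, 0.0], [0.985, -0.171, -0.0], [0.0, 0.0, -1.0]]
ft_force: [0.1, 2.4, -2.4]
width: 0.0105
```

{"method": "send_rows", "body": {
  "moves": [
    {"rx": 0.0,"ry": 0.0,"rz": 0.0,"tx": 0.0,"ty": 0.0,"tz": 0.004,"fingers": 1.0},
    {"rx": 0.0,"ry": 0.0,"rz": 0.0,"tx": 0.0,"ty": 0.0,"tz": 0.007,"fingers": 1.0},
    {"rx": 0.0,"ry": 0.0,"rz": 0.0,"tx": 0.0,"ty": 0.0,"tz": 0.007,"fingers": 1.0}
  ]
}}

```text
time: 17.03
tcp_pos: [0.5272, 0.1511, 0.2064]
tcp_rot: [[0.171, 0.985, 0.001], [0.985, -0.171, 0.0], [0.0, 0.001, -1.0]]
ft_force: [-0.5, 2.5, -1.8]
width: 0.0098
```

{"method": "send_rows", "body": {
  "moves": [
    {"rx": 0.0,"ry": 0.0,"rz": 0.0,"tx": 0.0,"ty": 0.0,"tz": 0.004,"fingers": 1.0},
    {"rx": 0.0,"ry": 0.0,"rz": 0.0,"tx": 0.0,"ty": 0.0,"tz": 0.007,"fingers": 1.0},
    {"rx": 0.0,"ry": 0.0,"rz": 0.0,"tx": 0.0,"ty": 0.0,"tz": 0.007,"fingers": 1.0}
  ]
}}

```text
time: 17.28
tcp_pos: [0.5272, 0.1511, 0.2054]
tcp_rot: [[0.171, 0.985, 0.001], [0.985, -0.171, 0.0], [0.0, 0.001, -1.0]]
ft_force: [-1.2, 1.9, -1.0]
width: 0.0097
```

{"method": "send_rows", "body": {
  "moves": [
    {"rx": 0.0,"ry": 0.0,"rz": 0.0,"tx": 0.0,"ty": 0.0,"tz": 0.003,"fingers": 1.0},
    {"rx": 0.0,"ry": 0.0,"rz": 0.0,"tx": 0.0,"ty": 0.0,"tz": 0.005,"fingers": 1.0},
    {"rx": 0.0,"ry": 0.0,"rz": 0.0,"tx": 0.0,"ty": 0.0,"tz": 0.005,"fingers": 1.0}
  ]
}}

```text
time: 17.53
tcp_pos: [0.5272, 0.1511, 0.2052]
tcp_rot: [[0.171, 0.985, 0.001], [0.985, -0.171, 0.0], [0.0, 0.001, -1.0]]
ft_force: [-2.5, 2.3, 3.2]
width: 0.0101
```

{"method": "send_rows", "body": {
  "moves": [
    {"rx": 0.0,"ry": 0.0,"rz": 0.0,"tx": 0.0,"ty": 0.0,"tz": 0.003,"fingers": 1.0},
    {"rx": 0.0,"ry": 0.0,"rz": 0.0,"tx": 0.0,"ty": 0.0,"tz": 0.003,"fingers": 1.0},
    {"rx": 0.0,"ry": 0.0,"rz": 0.0,"tx": 0.0,"ty": 0.0,"tz": 0.003,"fingers": 1.0}
  ]
}}

```text
time: 17.78
tcp_pos: [0.5272, 0.1511, 0.2051]
tcp_rot: [[0.171, 0.985, 0.001], [0.985, -0.171, 0.0], [0.0, 0.001, -1.0]]
ft_force: [-4.6, 1.2, 4.6]
width: 0.0095
```

```bash
python3 - <<'E'
from k import *
applied(tz=.02+.04+.02+.015+.012+.007*2+.005+.003)
E
python3 snap.py w11; python3 - <<'E'
import cv2
t=cv2.imread("pics/w11.png")
t=cv2.resize(t[160:280,225:335],None,fx=6,fy=5,interpolation=cv2.INTER_CUBIC)
cv2.imwrite("pics/w11z.png",cv2.convertScaleAbs(t,alpha=1.4,beta=-50))
E
```

```text
cmd now [0.5274 0.1507 0.2044]
17.8333 [0.5272 0.1511 0.2051] [ 10.4  -5.2 108.7  -0.   76.4  20.2] [-4.58  1.46  5.3 ]
```

View pics/w11z.png

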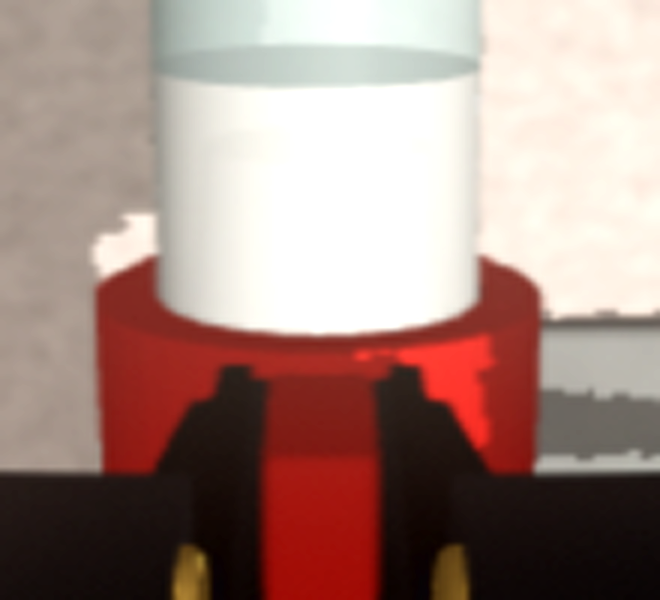

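{"method": "send_rows", "body": {
  "moves": [
    {"rx": 0.0,"ry": 0.0,"rz": 0.0,"tx": 0.0,"ty": -0.004,"tz": -0.002,"fingers": 1.0},
    {"rx": 0.0,"ry": 0.0,"rz": 0.0,"tx": 0.0,"ty": -0.004,"tz": -0.002,"fingers": 1.0},
    {"rx": 0.0,"ry": 0.0,"rz": 0.0,"tx": 0.0,"ty": -0.004,"tz": -0.002,"fingers": 1.0}
  ]
}}

```text
time: 18.08
tcp_pos: [0.5271, 0.1511, 0.2051]
tcp_rot: [[0.171, 0.985, 0.002], [0.985, -0.171, -0.0], [0.0, 0.002, -1.0]]
ft_force: [-2.9, 1.3, 5.4]
width: 0.0099
```

{"method": "send_rows", "body": {
  "moves": [
    {"rx": 0.0,"ry": 0.0,"rz": 0.0,"tx": 0.0,"ty": 0.0,"tz": 0.0,"fingers": 0.3},
    {"rx": 0.0,"ry": 0.0,"rz": 0.0,"tx": 0.0,"ty": 0.0,"tz": 0.0,"fingers": 0.3},
    {"rx": 0.0,"ry": 0.0,"rz": 0.0,"tx": 0.0,"ty": 0.0,"tz": 0.0,"fingers": 0.3},
    {"rx": 0.0,"ry": 0.0,"rz": 0.0,"tx": 0.0,"ty": 0.0,"tz": 0.0,"fingers": 0.3},
    {"rx": 0.0,"ry": 0.0,"rz": 0.0,"tx": 0.0,"ty": 0.0,"tz": 0.0,"fingers": 0.3}
  ]
}}

```text
time: 18.5
tcp_pos: [0.5266, 0.1509, 0.2039]
tcp_rot: [[0.171, 0.985, 0.001], [0.985, -0.171, -0.001], [-0.001, 0.001, -1.0]]
ft_force: [0.2, 0.6, 0.5]
width: 0.0321
```

{"method": "send_rows", "body": {
  "moves": [
    {"rx": 0.0,"ry": 0.0,"rz": 0.0,"tx": 0.0,"ty": 0.0,"tz": -0.12,"fingers": 0.3},
    {"rx": 0.0,"ry": 0.0,"rz": 0.0,"tx": 0.0,"ty": 0.0,"tz": -0.35,"fingers": 0.3},
    {"rx": 0.0,"ry": 0.0,"rz": 0.0,"tx": 0.0,"ty": 0.0,"tz": -0.55,"fingers": 0.3},
    {"rx": 0.0,"ry": 0.0,"rz": 0.0,"tx": -0.25,"ty": 0.0,"tz": -0.55,"fingers": 0.3},
    {"rx": 0.0,"ry": 0.0,"rz": 0.0,"tx": -0.48,"ty": 0.0,"tz": -0.55,"fingers": 0.3},
    {"rx": 0.0,"ry": 0.0,"rz": 0.0,"tx": -0.48,"ty": 0.0,"tz": -0.55,"fingers": 0.3},
    {"rx": 0.0,"ry": 0.0,"rz": 0.0,"tx": -0.48,"ty": 0.0,"tz": -0.55,"fingers": 0.3}
  ]
}}

```text
time: 19.08
tcp_pos: [0.5142, 0.079, 0.287]
tcp_rot: [[0.174, 0.985, 0.002], [0.985, -0.174, -0.0], [0.0, 0.001, -1.0]]
ft_force: [-0.1, 0.8, -0.1]
width: 0.0337
```

```bash
python3 snap.py w12; python3 snap.py s12 scene; python3 - <<'E'
import cv2
t=cv2.imread("pics/w12.png")
cv2.imwrite("pics/w12z.png",cv2.resize(t[40:240,180:380],None,fx=3,fy=3,interpolation=cv2.INTER_CUBIC))
t=cv2.imread("pics/s12.png")
cv2.imwrite("pics/s12z.png",cv2.resize(t[130:250,225:365],None,fx=5,fy=5,interpolation=cv2.INTER_CUBIC))
E
```

```text
19.1333 [0.5142 0.0798 0.2867] [  2.9 -11.4 106.4   0.   84.9  12.8] [-0.11 -0.    0.3 ]
19.1833 [0.5142 0.0803 0.2866] [  3.  -11.4 106.4   0.   84.9  12.8] [-0.53  0.97  0.45]
```

View pics/w12z.png

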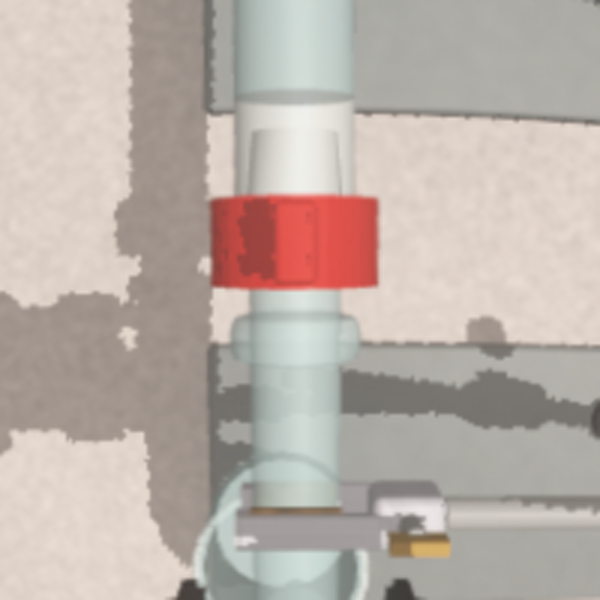

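View pics/s12z.png

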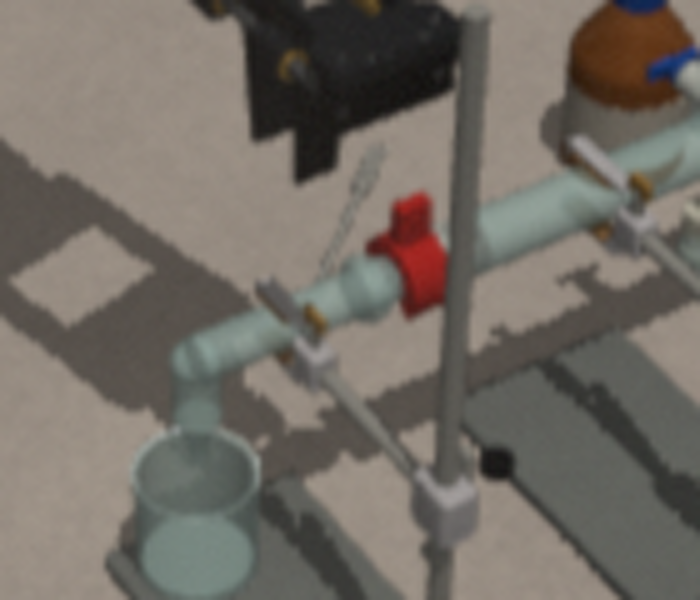

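```bash
python3 - <<'E'
from h import *
yh=np.array([.1702,.9854,0])
c=wcam("w6");z=lambda u,v:(180+u/2.5,v/2.5)
f=lambda c,uv:onz(c,uv,.17)@yh*1000
print("w6", [round(f(c,z(247,r)),1) for r in (168,384,440,586)], "junction, bulge, bulge, clamp")
c=wcam("w12");z=lambda u,v:(180+u/3,40+v/3)
print("w12",[round(f(c,z(295,r)),1) for r in (96,313,367,510)])
b=onz(c,z(295,197),.187);a=onz(c,z(295,288),.187);print("clip ends",a@yh*1000,b@yh*1000,"seam est",np.array([.527,.1510,0])@yh*1000)
from bench import *
print(sense()["time"])
E
```

```text
w6 [np.float64(279.6), np.float64(218.3), np.float64(202.2), np.float64(157.9)] junction, bulge, bulge, clamp
w12 [np.float64(279.8), np.float64(217.4), np.float64(201.7), np.float64(159.0)]
clip ends 225.40989847328086 249.88950680481352 seam est 238.4908
19.1833
```

{"method": "send_rows", "body": {
  "moves": [
    {"rx": 0.0,"ry": 0.0,"rz": 0.0,"tx": -0.25,"ty": 0.0,"tz": 0.0,"fingers": 1.0},
    {"rx": 0.0,"ry": 0.0,"rz": 0.0,"tx": -0.5,"ty": 0.0,"tz": 0.0,"fingers": 1.0},
    {"rx": 0.0,"ry": 0.0,"rz": 0.0,"tx": -0.77,"ty": 0.0,"tz": 0.0,"fingers": 1.0},
    {"rx": 0.0,"ry": 0.0,"rz": 0.0,"tx": -0.77,"ty": 0.0,"tz": 0.25,"fingers": 1.0},
    {"rx": 0.0,"ry": 0.0,"rz": 0.0,"tx": -0.77,"ty": 0.0,"tz": 0.5,"fingers": 1.0},
    {"rx": 0.0,"ry": 0.0,"rz": 0.0,"tx": -0.77,"ty": 0.0,"tz": 0.75,"fingers": 1.0},
    {"rx": 0.0,"ry": 0.0,"rz": 0.0,"tx": -0.77,"ty": 0.0,"tz": 0.845,"fingers": 1.0},
    {"rx": 0.0,"ry": 0.0,"rz": 0.0,"tx": -0.77,"ty": 0.0,"tz": 0.845,"fingers": 1.0}
  ]
}}

```text
time: 19.85
tcp_pos: [0.4913, -0.0322, 0.1543]
tcp_rot: [[0.17, 0.985, -0.009], [0.985, -0.17, 0.002], [0.0, -0.009, -1.0]]
ft_force: [0.2, 0.2, 0.6]
width: 0.0003
```

{"method": "send_rows", "body": {
  "moves": [
    {"rx": 0.0,"ry": 0.0,"rz": 0.0,"tx": 0.06,"ty": 0.0,"tz": 0.0,"fingers": 1.0},
    {"rx": 0.0,"ry": 0.0,"rz": 0.0,"tx": 0.12,"ty": 0.0,"tz": 0.0,"fingers": 1.0},
    {"rx": 0.0,"ry": 0.0,"rz": 0.0,"tx": 0.16,"ty": 0.0,"tz": 0.0,"fingers": 1.0},
    {"rx": 0.0,"ry": 0.0,"rz": 0.0,"tx": 0.16,"ty": 0.0,"tz": 0.0,"fingers": 1.0},
    {"rx": 0.0,"ry": 0.0,"rz": 0.0,"tx": 0.16,"ty": 0.0,"tz": 0.0,"fingers": 1.0}
  ]
}}

```text
time: 20.27
tcp_pos: [0.4997, -0.0093, 0.1618]
tcp_rot: [[0.17, 0.986, 0.004], [0.986, -0.17, -0.001], [-0.0, 0.004, -1.0]]
ft_force: [0.9, -0.7, -0.2]
width: 0.0006
```

{"method": "send_rows", "body": {
  "moves": [
    {"rx": 0.0,"ry": 0.0,"rz": 0.0,"tx": 0.015,"ty": 0.0,"tz": 0.0,"fingers": 1.0},
    {"rx": 0.0,"ry": 0.0,"rz": 0.0,"tx": 0.03,"ty": 0.0,"tz": 0.0,"fingers": 1.0},
    {"rx": 0.0,"ry": 0.0,"rz": 0.0,"tx": 0.03,"ty": 0.0,"tz": 0.0,"fingers": 1.0}
  ]
}}

```text
time: 20.52
tcp_pos: [0.4996, -0.0053, 0.1604]
tcp_rot: [[0.171, 0.985, 0.001], [0.985, -0.171, -0.0], [0.0, 0.001, -1.0]]
ft_force: [0.3, 0.1, -0.3]
width: 0.0003
```

{"method": "send_rows", "body": {
  "moves": [
    {"rx": 0.0,"ry": 0.0,"rz": 0.0,"tx": 0.005,"ty": 0.0,"tz": 0.0,"fingers": 1.0},
    {"rx": 0.0,"ry": 0.0,"rz": 0.0,"tx": 0.01,"ty": 0.0,"tz": 0.0,"fingers": 1.0},
    {"rx": 0.0,"ry": 0.0,"rz": 0.0,"tx": 0.01,"ty": 0.0,"tz": 0.0,"fingers": 1.0}
  ]
}}

```text
time: 20.77
tcp_pos: [0.4997, -0.0041, 0.1601]
tcp_rot: [[0.171, 0.985, 0.001], [0.985, -0.171, -0.0], [0.0, 0.001, -1.0]]
ft_force: [0.3, 0.5, -0.6]
width: 0.0002
```

{"method": "send_rows", "body": {
  "moves": [
    {"rx": 0.0,"ry": 0.0,"rz": 0.0,"tx": 0.004,"ty": 0.0,"tz": 0.0,"fingers": 1.0},
    {"rx": 0.0,"ry": 0.0,"rz": 0.0,"tx": 0.007,"ty": 0.0,"tz": 0.0,"fingers": 1.0},
    {"rx": 0.0,"ry": 0.0,"rz": 0.0,"tx": 0.007,"ty": 0.0,"tz": 0.0,"fingers": 1.0}
  ]
}}

```text
time: 21.02
tcp_pos: [0.4999, -0.003, 0.1601]
tcp_rot: [[0.171, 0.985, 0.001], [0.985, -0.171, -0.0], [0.0, 0.001, -1.0]]
ft_force: [0.0, -0.7, 0.1]
width: 0.0
```

{"method": "send_rows", "body": {
  "moves": [
    {"rx": 0.0,"ry": 0.0,"rz": 0.0,"tx": 0.003,"ty": 0.0,"tz": 0.0,"fingers": 1.0},
    {"rx": 0.0,"ry": 0.0,"rz": 0.0,"tx": 0.006,"ty": 0.0,"tz": 0.0,"fingers": 1.0},
    {"rx": 0.0,"ry": 0.0,"rz": 0.0,"tx": 0.006,"ty": 0.0,"tz": 0.0,"fingers": 1.0}
  ]
}}

```text
time: 21.27
tcp_pos: [0.5, -0.0021, 0.1601]
tcp_rot: [[0.171, 0.985, 0.001], [0.985, -0.171, -0.0], [-0.0, 0.001, -1.0]]
ft_force: [0.7, -0.4, -0.8]
width: 0.0005
```

{"method": "send_rows", "body": {
  "moves": [
    {"rx": 0.0,"ry": 0.0,"rz": 0.0,"tx": 0.003,"ty": 0.0,"tz": 0.0,"fingers": 1.0},
    {"rx": 0.0,"ry": 0.0,"rz": 0.0,"tx": 0.006,"ty": 0.0,"tz": 0.0,"fingers": 1.0},
    {"rx": 0.0,"ry": 0.0,"rz": 0.0,"tx": 0.006,"ty": 0.0,"tz": 0.0,"fingers": 1.0}
  ]
}}

```text
time: 21.52
tcp_pos: [0.5001, -0.0019, 0.1601]
tcp_rot: [[0.171, 0.985, 0.001], [0.985, -0.171, -0.002], [-0.002, 0.001, -1.0]]
ft_force: [-1.1, -3.7, 0.3]
width: 0.0007
```

{"method": "send_rows", "body": {
  "moves": [
    {"rx": 0.0,"ry": 0.0,"rz": 0.0,"tx": -0.15,"ty": 0.0,"tz": 0.0,"fingers": 1.0},
    {"rx": 0.0,"ry": 0.0,"rz": 0.0,"tx": -0.35,"ty": 0.0,"tz": -0.1,"fingers": 1.0},
    {"rx": 0.0,"ry": 0.0,"rz": 0.0,"tx": -0.45,"ty": 0.0,"tz": -0.3,"fingers": 1.0},
    {"rx": 0.0,"ry": 0.0,"rz": 0.0,"tx": -0.45,"ty": 0.0,"tz": -0.5,"fingers": 1.0},
    {"rx": 0.0,"ry": 0.0,"rz": 0.0,"tx": -0.45,"ty": 0.0,"tz": -0.5,"fingers": 1.0},
    {"rx": 0.0,"ry": 0.0,"rz": 0.0,"tx": -0.45,"ty": 0.0,"tz": -0.5,"fingers": 1.0}
  ]
}}

```text
time: 22.02
tcp_pos: [0.4899, -0.068, 0.2377]
tcp_rot: [[0.172, 0.985, 0.006], [0.985, -0.172, -0.0], [0.001, 0.006, -1.0]]
ft_force: [0.2, -0.8, 0.2]
width: 0.0003
```

```bash
python3 snap.py t13 top; python3 snap.py s13 scene; python3 - <<'E'
import cv2,numpy as np
s=cv2.imread("pics/s13.png")
cv2.imwrite("pics/s13z.png",cv2.resize(s[130:330,130:430],None,fx=2.6,fy=2.6,interpolation=cv2.INTER_CUBIC))
E
```

```text
22.0667 [ 0.4889 -0.0676  0.2356] [-14.1 -13.8 113.3   0.   80.4  -4.3] [ 0.04  0.17 -0.1 ]
22.1167 [ 0.4882 -0.0673  0.2343] [-14.1 -13.7 113.4   0.   80.4  -4.3] [-1.03  0.11  0.07]
```

View pics/s13z.png

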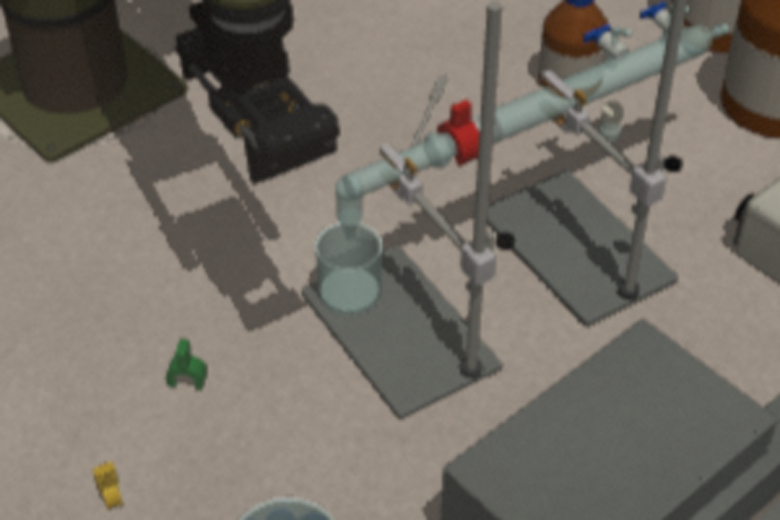

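View pics/t13.png

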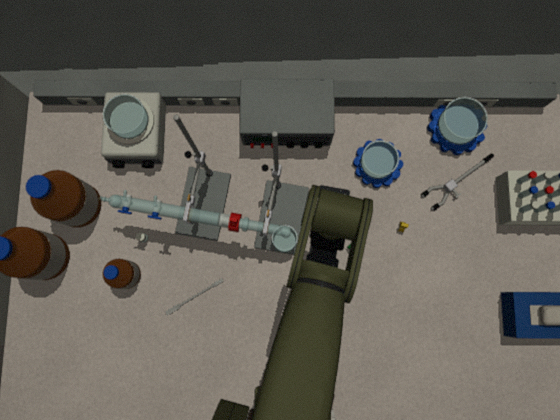

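The red clip is at (234,222) in the top view, tab up. The gripper is clear of the glass and the bystanders are where they were, so I'm handing the job in.

```bash
python3 -c "
from bench import *
print(finish_job()); print(sense()['time'])"
```

```text
the job is handed in; nothing more can be done
None
the job is handed in; nothing more can be done
```

The elbow is home and the red clip is clicked on over the closed joint. I handed the job in at about 22 s of the 61 s allowed; no verdict is reported.

- **Elbow:** I pushed it home with shut fingers at the bend, using about 3 N while it slid and about 10 N against the stop.
- **Clip:** I gripped it by its tab with the wide ring towards the line and pressed it down over the seam. The jaws visibly spread, the force peaked at about 4 N, then the clip pulled itself down. It stopped with its origin within about 0.5 mm of the axis height by the arm's readings. The highest forces I read while seating it were about 5 N down and 4.6 N sideways; forces were read only at the end of each short move. I then released it.
- **Last checks:**
  - **Elbow:** The wrist picture suggested the elbow might have backed out by about 0.7 mm. I felt the bend again with about 4 N, and it was at the same place as before (TCP y = -1.9 mm), so it is still home.
  - **Clip:** It sits square with its tab up, its centre about 0.9 mm on the elbow side of my seam estimate, which is within the 1.5 mm play.
  - **Bystanders:** In the final pictures none of those in view appear to have moved; the arm hid the green clip in the top view, but the scene view shows it in place. The gripper is clear of everything.

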